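# Seat a skewed centrifuge rotor on its drive studs and start a four-minute spin

### The job

Someone set the loaded rotor in the microcentrifuge without lining it up, so it is standing on top of the drive studs: turn it on its spindle until its holes meet the studs and it goes fully home. Then put the red rotor lid flat on the rotor and shut the clear chamber lid, and only then start the spin by clicking the blue timer dial round to 4. Leave the grey speed dial and the other things on the bench as they are.

Things in the scene. Friction and masses are not known exactly. Their poses are not given: they have to be found in the camera images.
- centrifuge: White microcentrifuge, fixed, 275 deep x 230 wide, deck 150 high, side-on to the robot. Origin on the bench under it; x points from its front (dials) to its rear (lid hinge), y to its left seen from the front, z up. Round bowl 154 across, axis at x +15, floor 60 above the bench. Blue timer dial at x -121, y +60; grey speed dial at x -121, y -60.
- drive_hub: Steel drive plate in the bowl, 66 across. Origin on its axis at its top face, 72 above the bench, z up. On it: spindle 12 diameter, 22 tall; three brass studs 8 diameter, 11 tall, coned tips, 24 from the axis at 0, 120, 240 degrees from its x. A brake (0.35 N m) keeps it still while the rotor turns on the stud tops. At the start one stud is within 0.3 rad of the centrifuge's +x.
- rotor: Aluminium dished rotor, 124 diameter, 46 tall, 0.3 to 0.6 kg, 12 capped tubes. Origin on its axis at the underside, z up. Through bore 14; three holes 10 diameter, 24 from the axis at 0, 120, 240 degrees from its x (black spots in the dish). Starts on the spindle, underside on the stud tops, origin 11 above the hub's; with holes over studs (within 2 degrees, any of three ways) it can drop those 11.
- rotor_bar (a point): Top centre of the rotor's black finger bar, on the rotor's axis, 56 above its origin. The bar is 28 long (rotor x), 12 thick (rotor y), and rises 32 from the dish floor, which is flat to radius 37; a white dot on top is towards +x. Around it the rim's flat top, radius 57 to 62, is 46 above the rotor's origin.
- rotor_lid: Red disc 122 diameter, 4 thick, 60 to 120 g, with a round black cap (40 diameter, from 4 to 26 above the underside) to hold it by. Origin at the centre of its underside, z up. The cap is hollow below (34 wide, 23 deep) and goes over the rotor's bar; when on, the disc lies on the rotor's rim, origin 46 above the rotor's. Starts flat on the bench.
- chamber_lid (a joint): Chamber lid hinge (rad): 0 shut on the deck, 1.6 to 1.85 at the start (standing open). Stiff friction hinge (0.5 N m): it stays where it is left; 2 to 6 N near the free edge moves it. The lid is a slab 180 long, 196 wide, 22 thick, white frame round a clear window; its inner face passes through the hinge line.
- lid_hinge (a point): Middle of the chamber lid's hinge line, 105 behind the centrifuge's origin (+x), 152 above the bench; the line runs along the centrifuge's y.
- lid_edge (a point): Point on the chamber lid's outer face (its top when shut; the side away from the bowl when open), mid-width, 170 from the hinge line along the lid; the free edge is 10 farther on.
- timer (a joint): Blue timer dial (rad), clockwise from above: 0 at mark 0, a click every 0.5236, marks 0 to 10; mark 4 is 2.094. Range 0 to 5.236. Detents draw it to the nearest mark; about 0.1 N m turns it past one. Starts at 1, 2 or 3, at times hung between two. Seen from the machine's front, mark 0 is at 7 o'clock, mark 5 at 12 (the centrifuge's +x).
- timer_grip (a point): On the timer dial's axis, 22 above the deck. Round skirt 42 diameter, up to 9 above the deck; on it a blue grip bar 36 long, 11 thick, from 9 to 31 above the deck, white line at its pointer end. At joint value q the pointer is 2.618 - q rad counter-clockwise (from above) from the centrifuge's +x.
- speed (a joint): Grey speed dial (rad), same shape and clicks as the timer dial. To be left alone.
- speed_end (a point): Pointer end of the grey speed dial's grip bar, 31 above the deck, 17 from that dial's axis.
- tube_rack: Bystander: orange tube rack, 95 x 200 x 50. Origin under its centre.
- pipette: Bystander: grey pipette lying on the bench, 235 long along its x, 24 high. Origin under its middle.
- tip_box: Bystander: tip box with blue lid, 88 x 126 x 74. Origin under its centre.
- media_bottle: Bystander: amber bottle, 70 diameter, 150 tall. Origin under its centre.
- wash_bottle: Bystander: white wash bottle with red spout, 68 diameter, 180 tall. Origin under its centre.
- petri_stack: Bystander: stack of three dishes, 92 diameter, 45 tall. Origin under its centre.

How it is judged:
By the outcome, as a careful person would: the job done as asked, in the order asked, and still so for the second after the job is handed in, with the robot touching nothing.
It also fails if it takes over 72 s, if anything falls off the work surface, if the arm or the gripper's body presses on something with over 40 N, if the wrist force passes 120 N, or if a joint passes its speed limit or range.

### The arm

A 6-joint arm with a two-finger parallel gripper is mounted at the origin on the work surface. World frame = base frame: x ahead of the robot, y to its left, z up, the work surface at z = 0. Lengths are in mm, angles in degrees, forces in N, time in s.
With the tool pointing down it reaches from about 350 to 850 mm from the base axis. Payload 8.1 kg.
Tool frame: the origin (TCP) lies midway between the tips of the shut fingers; the grasp point (between the pads) lies 19 mm behind it; z points along the fingers, x is the direction in which the jaws open and shut, and the axes are right-handed (so a half turn about z gives the same grasp; the last joint's range is limited). The gripper opens to 85 mm and grips with 20 to 120 N. Pads are 22 mm wide; open, the fingers measure 114 mm over their backs; the gripper's body (76 mm by 85 mm) begins 54 mm behind the grasp point. The pads swing forward as they close: fully open they stand 13 mm farther back than shut.
Start: joints at [-4.893, 7.471, 85.268, -0, 87.261, -4.893], TCP at [600.004, 0.022, 231.292] pointing down, gripper open.
Joint ranges: [-169.43, 169.43], [-51.17, 129.36], [1.28, 143.12], [-76.62, 256.62], [0, 156.53], [-152.29, 152.29]. Speed limits (degrees/s): [136.94, 136.94, 159.86, 180, 180, 180].

### API

Orientations are given as [roll, pitch, yaw] about the fixed x, y, z axes, in that order (R = Rz(yaw) Ry(pitch) Rx(roll)).
In Python, from bench import monitor, cams, r gives the robot as it stands.
- The arm moves only by the tool jog_arm, never from a script. Its arguments are lists of equal length, an entry for each row: "offset": the shift along the tool's x, y, z in mm, a list of three; "delta_rot": the turn, a rotation vector about the tool's x, y, z in degrees, a list of three; "jaw": the opening in per cent of the stroke, from 0 (shut) to 100 (fully open). In form: {"offset": [[x, y, z], ...], "delta_rot": [[rx, ry, rz], ...], "jaw": [jaw, ...]}. A call has 1 to 20 rows; each row shifts and turns the pose as measured when the row begins, along the tool's axes as they then stand; what a row does not reach is not made up. A row lasts 1/10 s, in which the tool goes at most 50 mm and 8.59 degrees, less where a joint would pass 70% of its speed; a pose out of reach is approached as far as the arm can. A call is refused whole if a number of a shift passes 50 or a number of a turn 8.59, either way. A call with a gripper value outside its range is refused whole. The fingers move at their own pace and stop on an object; "newtons" is the grip in N (left out, the last holds). Time passes only in rows, so rows that do not move let the fingers close. It gives the time, the measured TCP pose, the force and the opening at its end, in the units of the state.
- monitor.sense(): the state, without advancing time (a new reading comes with each control period).
- cams.snapshot(name): name is "scene" or "side" or "wrist"; returns (picture, depth): 384x512x3 uint8, red, green, blue; 384x512 float32, mm along the optical axis (not along the pixel's ray), 0 where there is no reading.
- cams.camera_model(name): a dict with "K" (3x3 intrinsics, pixels), "camera_from_world" (4x4, takes a point from world to camera coordinates). Camera axes: x right, y down, z forward; pixel columns grow to the right and rows downward; lengths in mm; the calibration is good to about 2 mm. A picture is of the moment at which its call begins: read the wrist's pose just before it. camera_model takes no time and is no camera call; for the wrist camera it gives the pose at the moment of the call.
- r.hand_in(): hands the job in, once; it reports no verdict.
The state is a dict: "time": time; "joint_pos": joint angles; "qd": joint speeds; "joint_efforts": joint torques, N m; "tool_pos": TCP position; "tcp_rot": TCP orientation; "ft_force": force on the tool from outside, world axes, zero at the start; "wrist_torque": the same for the moment, N m; "finger_gap": finger opening in mm.
Only numpy, scipy, OpenCV 4.12 (cv2) and the standard library are available. Lean on these libraries where they do the work, as an engineer would, in place of code of your own. Each camera call takes 0.05 s, during which the arm holds its last target.

## Working session

There is one attempt and no reset: what is moved stays moved. The work goes in short steps, Python scripts to look and compute and a tool call to move; the robot and the scene stay as the last step left them, time stands still between calls to the robot, and variables do not carry over. Pictures are saved under pics/ and viewed, and the job is handed in when it is done.

Besides the shell and the picture viewer there is one more tool, called in YAML: its name, and indented under it one key for each argument. jog_arm: Moves the arm, as the interface text tells. Its arguments: {"type":"object","properties":{"offset":{"type":"array","items":{"type":"array","items":{"type":"number"}}},"delta_rot":{"type":"array","items":{"type":"array","items":{"type":"number"}}},"jaw":{"type":"array","items":{"type":"number"}},"newtons":{"type":"number"}},"required":["offset","delta_rot","jaw"]}

```bash
ls; mkdir -p pics; python3 - <<'E'
from bench import monitor, cams, r
import cv2, numpy as np
s=monitor.sense(); print(s)
for n in ["scene","side","wrist"]:
    p,d=cams.snapshot(n); m=cams.camera_model(n)
    np.savez(f"pics/{n}0.npz",p=p,d=d,K=m["K"],T=m["camera_from_world"])
    cv2.imwrite(f"pics/{n}0.png",cv2.resize(p[:,:,::-1],(800,600),interpolation=cv2.INTER_CUBIC))
    print(n,np.round(m["K"],1),np.round(m["camera_from_world"],3))
E
```

```text
pics
{'time': 0.0, 'joint_pos': array([-4.89366850e+00,  7.51522349e+00,  8.53281382e+01,  3.49899718e-04,
        8.72594720e+01, -4.89366708e+00]), 'qd': array([ 0.06740701,  0.04507926,  0.0274748 , -0.06233529, -0.063741  ,
        0.04573167]), 'joint_efforts': array([-1.90700346e-03, -5.69404185e+01, -5.00557995e+01, -2.19391650e-04,
        1.44415747e-02,  7.24149572e-05]), 'tool_pos': array([5.99473341e+02, 6.32909932e-02, 2.30254139e+02]), 'tcp_rot': array([-1.79990879e+02,  1.02429040e-01, -1.03103017e-05]), 'ft_force': array([-0.43145354, -0.38579294, -0.48942417]), 'wrist_torque': array([-0.03783271, -0.02828086,  0.01766128]), 'finger_gap': 85.50635498077358}
scene [[481.6   0.  255.2]
 [  0.  481.6 191.6]
 [  0.    0.    1. ]] [[ 4.060000e-01  9.140000e-01 -8.000000e-03 -2.485160e+02]
 [ 7.600000e-01 -3.420000e-01 -5.530000e-01 -3.373220e+02]
 [-5.080000e-01  2.180000e-01 -8.330000e-01  2.090386e+03]
 [ 0.000000e+00  0.000000e+00  0.000000e+00  1.000000e+00]]
side [[467.3   0.  256.9]
 [  0.  467.3 193.5]
 [  0.    0.    1. ]] [[-8.110000e-01 -5.850000e-01  8.000000e-03  4.290850e+02]
 [-4.000000e-01  5.440000e-01 -7.380000e-01  3.114970e+02]
 [ 4.270000e-01 -6.020000e-01 -6.750000e-01  1.450275e+03]
 [ 0.000000e+00  0.000000e+00  0.000000e+00  1.000000e+00]]
wrist [[316.8   0.  258.2]
 [  0.  316.8 189.2]
 [  0.    0.    1. ]] [[ 1.00000e+00  1.00000e-03 -2.00000e-03 -5.98251e+02]
 [ 2.00000e-03 -9.50000e-01  3.11000e-01 -4.01100e+01]
 [-2.00000e-03 -3.11000e-01 -9.50000e-01  3.80606e+02]
 [ 0.00000e+00  0.00000e+00  0.00000e+00  1.00000e+00]]
```

View pics/scene0.png

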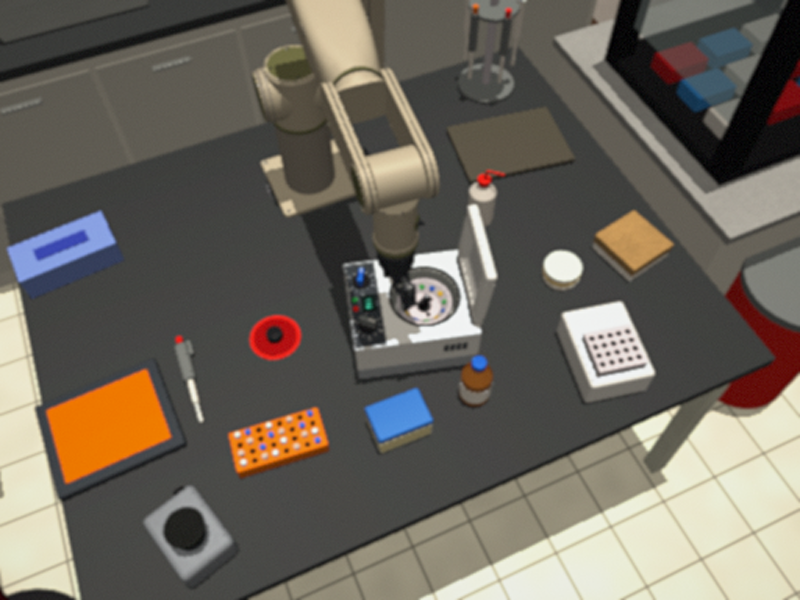

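View pics/side0.png

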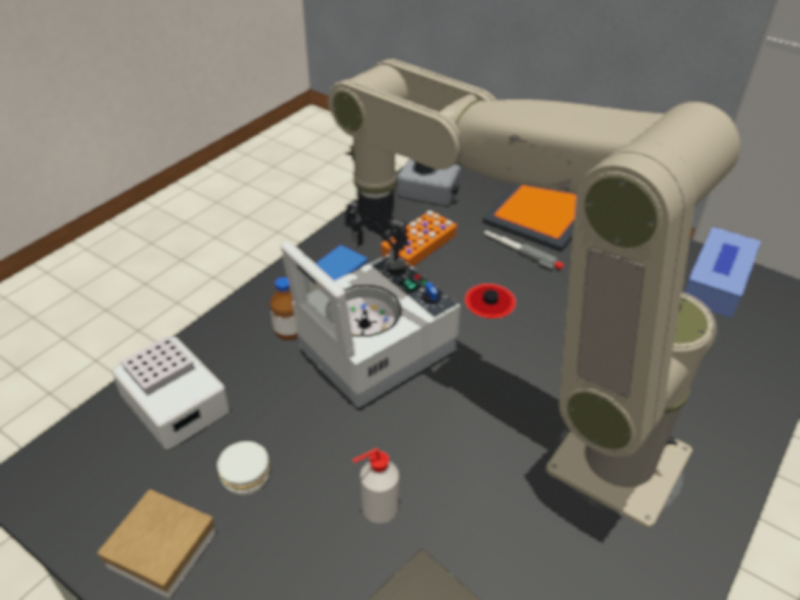

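View pics/wrist0.png

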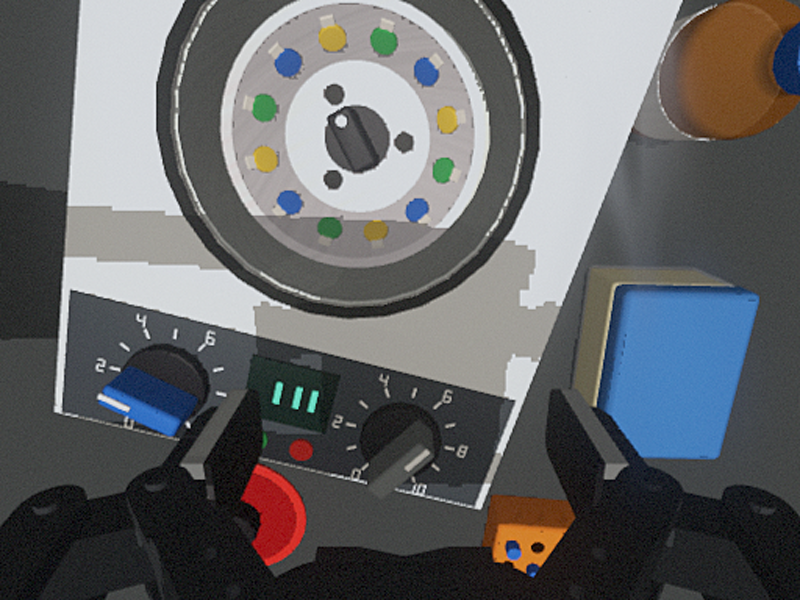

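```bash
cat > h.py <<'E'
import numpy as np, cv2
def load(f):
    a=np.load(f); return a["p"],a["d"],a["K"],a["T"]
def cloud(d,K,T):
    v,u=np.mgrid[0:d.shape[0],0:d.shape[1]].astype(float)
    c=np.stack([(u-K[0,2])/K[0,0]*d,(v-K[1,2])/K[1,1]*d,d],-1)
    R=T[:3,:3];t=T[:3,3]
    return (c-t)@R
def onplane(u,v,z,K,T):
    R=T[:3,:3];t=T[:3,3]; o=-R.T@t
    ray=R.T@np.array([(u-K[0,2])/K[0,0],(v-K[1,2])/K[1,1],1.])
    return o+ray*(z-o[2])/ray[2]
def proj(P,K,T):
    c=T[:3,:3]@np.asarray(P,float)+T[:3,3]; q=K@c; return q[:2]/q[2]
def snap(n,tag):
    from bench import monitor,cams
    m=cams.camera_model(n); p,d=cams.snapshot(n)
    np.savez(f"pics/{tag}.npz",p=p,d=d,K=m["K"],T=m["camera_from_world"])
    return p,d,m["K"],m["camera_from_world"]
def save(p,tag,crop=None,s=None):
    if crop: p=p[crop[1]:crop[3],crop[0]:crop[2]]
    s=s or min(800/p.shape[1],600/p.shape[0])
    cv2.imwrite(f"pics/{tag}.png",cv2.resize(p[:,:,::-1],None,fx=s,fy=s,interpolation=cv2.INTER_CUBIC))
E
python3 - <<'E'
from h import *
p,d,K,T=load("pics/wrist0.npz")
W=cloud(d,K,T)
pts={"bar":(228,88),"floor":(200,105),"deckL":(60,100),"deckR":(400,40),"panel":(250,290),"tip box":(440,230),"bench":(30,60)}
for k,(u,v) in pts.items(): print(k,W[v,u].round(1))
# white deck fit
Z=W[:,:,2]; 
m=(abs(Z-150)<4)
cv2.imwrite("pics/deckmask.png",(m*255).astype(np.uint8))
save(p,"w0crop",(30,170,330,340))
save(p,"w0rot",(90,0,350,200))
for n in ["scene","side"]:
    p2,d2,K2,T2=load(f"pics/{n}0.npz"); W2=cloud(d2,K2,T2)
    red=(p2[:,:,0]>170)&(p2[:,:,1]<60)&(p2[:,:,2]<60)&(W2[:,:,2]<40)
    q=W2[red]; print(n,len(q),np.median(q,0),q.min(0),q.max(0))
    save(p2,n+"lid",(150,180,220,240) if n=="scene" else (280,170,350,220))
E
```

```text
bar [577.3  79.2 140. ]
floor [550.9  65.7 106.3]
deckL [464.1  71.4 150.3]
deckR [688.9 108.6 150.9]
panel [592.4 -65.9 169.3]
tip box [787.1 -61.5  73.2]
bench [348.8 107.1   0.7]
scene 588 [ 453.89472324 -257.19270871    4.70379325] [ 352.6554024  -469.95728871   -8.93142315] [ 509.88120522 -193.34592676   21.1929047 ]
side 216 [ 435.13371076 -243.91331953    3.38597232] [ 360.51704311 -476.1459767    -3.85781497] [503.0473683  282.60531763  19.83602185]
```

View pics/deckmask.png

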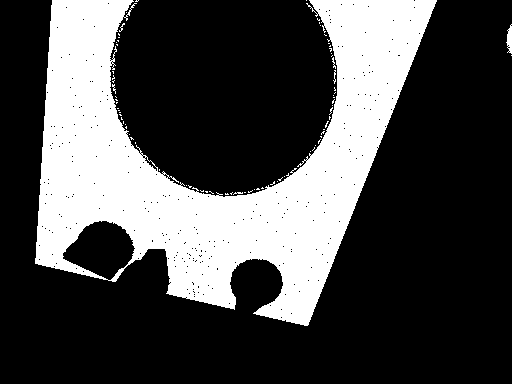

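View pics/w0crop.png

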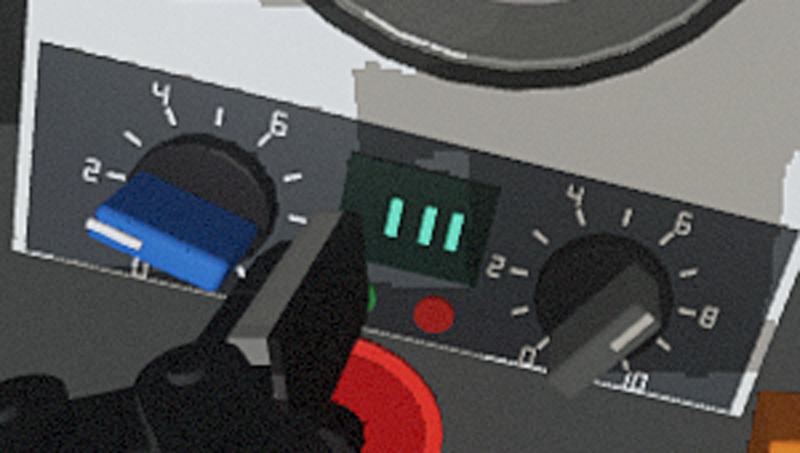

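View pics/w0rot.png

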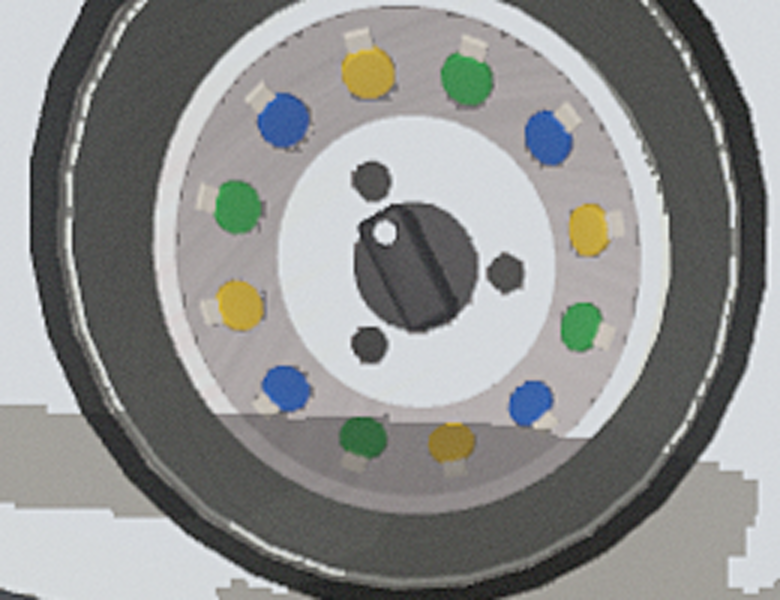

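```bash
python3 - <<'E'
from h import *
p,d,K,T=load("pics/wrist0.npz")
W=cloud(d,K,T)
m=(abs(W[:,:,2]-150)<4)&(d>0)
m=cv2.medianBlur((m*255).astype(np.uint8),5)>0
print("deck z",np.median(W[m][:,2]))
# bowl circle: boundary pts
e=m^cv2.erode(m.astype(np.uint8),np.ones((3,3)))>0
vs,us=np.where(e)
P=np.array([onplane(u,v,150,K,T)[:2] for u,v in zip(us,vs)])
from scipy.optimize import least_squares
c0=np.array([577,80.])
sel=abs(np.hypot(*(P-c0).T)-77)<8
f=least_squares(lambda x:np.hypot(P[sel,0]-x[0],P[sel,1]-x[1])-x[2],[*c0,77],loss="soft_l1")
print("bowl",f.x.round(1),sel.sum(), np.abs(f.fun).mean())
# left edge / front edge /right edge lines
def line(sel):
    q=P[sel]; l=cv2.fitLine(q.astype(np.float32),cv2.DIST_HUBER,0,.01,.01).ravel(); return l
vs=vs;us=us
L=(us<60)&(us>34)&(vs>5)&(vs<255); R=(us>315)&(vs<320)&(vs>5)&(np.hypot(*(P-c0).T)>90); 
F=(vs>262)&((us<95)|(us>170))&(us>45)&(us<300)
for n,s in (("L",L),("R",R),("F",F)):
    l=line(s); print(n,s.sum(),l.round(2),np.degrees(np.arctan2(l[1],l[0])).round(2))
for n,(u,v) in {"cornerL":(36.,264),"cornerR":(308,326)}.items(): print(n,onplane(u,v,150,K,T).round(1))
# heights around the bar
for v in range(60,125,5): print(v,[int(round(W[v,u,2])) for u in range(200,260,5)])
for k,(u,v),z in (("h1",(90+372/3,181/3),107),("h2",(90+506/3,273/3),107),("h3",(90+369/3,345/3),107),("dot",(90+385/3,232/3),139),("barc",(90+410/3,265/3),139)):
    print(k,onplane(u,v,z,K,T).round(1))
print(np.linalg.inv(T)[:3,3])
E
```

```text
deck z 150.47048377841895
bowl [575.2  78.6  75.5] 705 0.37075907742133385
L 264 [2.6000e-01 9.6000e-01 4.4755e+02 4.7640e+01] 74.68
R 452 [2.7000e-01 9.6000e-01 6.8952e+02 6.2690e+01] 74.61
F 382 [ 9.7000e-01 -2.3000e-01  5.0951e+02 -7.6250e+01] -13.15
cornerL [420.  -55.7 150. ]
cornerR [ 641.6 -116.1  150. ]
60 [107, 107, 107, 106, 107, 107, 106, 106, 107, 107, 107, 106]
65 [106, 107, 108, 108, 107, 106, 106, 105, 107, 107, 108, 107]
70 [106, 107, 107, 106, 138, 131, 110, 112, 107, 107, 109, 107]
75 [108, 108, 138, 138, 140, 140, 110, 109, 111, 107, 107, 107]
80 [107, 108, 111, 139, 141, 139, 131, 111, 110, 109, 106, 108]
85 [109, 106, 110, 140, 139, 139, 138, 110, 110, 109, 108, 107]
90 [108, 107, 111, 109, 140, 139, 138, 132, 111, 110, 108, 108]
95 [108, 107, 110, 110, 139, 139, 140, 139, 110, 110, 107, 109]
100 [108, 107, 108, 110, 110, 139, 139, 140, 132, 110, 107, 106]
105 [106, 108, 107, 109, 110, 138, 139, 138, 110, 106, 106, 107]
110 [108, 108, 108, 108, 108, 110, 109, 107, 107, 108, 108, 107]
115 [109, 107, 107, 109, 106, 108, 107, 107, 107, 107, 108, 107]
120 [107, 107, 108, 107, 107, 107, 108, 107, 107, 107, 107, 107]
h1 [563.9  99.5 107. ]
h2 [598.7  76.7 107. ]
h3 [561.3  57.8 107. ]
dot [570.7  86.3 139. ]
barc [576.2  79.  139. ]
[598.95072682  80.98592492 372.92484714]
```

```bash
python3 - <<'E'
from h import *
c=np.array([571.2,64.1]); a=np.radians(74.7); ex=np.array([np.cos(a),np.sin(a)]); ey=np.array([-ex[1],ex[0]])
for n in ["scene","side"]:
    p,d,K,T=load(f"pics/{n}0.npz"); W=cloud(d,K,T)
    X=(W[:,:,:2]-c)@ex; Y=(W[:,:,:2]-c)@ey; Z=W[:,:,2]
    m=(abs(Y)<95)&(Z>175)&(Z<345)&(X>70)&(X<200)&(d>0)
    print(n,m.sum())
    for z in range(180,345,15):
        s=m&(abs(Z-z)<7)
        if s.sum()>3: print(z,s.sum(),X[s].min().round(),np.median(X[s]).round(),X[s].max().round())
    print("zmax",np.percentile(Z[m],99))
p,d,K,T=load("pics/scene0.npz"); save(p,"sc_g",(190,90,360,250))
p,d,K,T=load("pics/side0.npz"); save(p,"sd_g",(170,50,310,260))
E
```

```text
scene 953
180 124 107.0 114.0 126.0
195 73 108.0 116.0 126.0
210 61 111.0 125.0 129.0
225 54 111.0 126.0 129.0
240 67 113.0 127.0 131.0
255 53 114.0 129.0 132.0
270 33 115.0 118.0 140.0
285 23 117.0 119.0 125.0
300 25 119.0 121.0 124.0
315 68 119.0 121.0 148.0
330 330 121.0 132.0 147.0
zmax 335.3513583804083
side 1279
180 105 124.0 129.0 133.0
195 92 111.0 129.0 134.0
210 88 125.0 131.0 136.0
225 82 129.0 131.0 137.0
240 86 130.0 133.0 138.0
255 84 132.0 134.0 139.0
270 89 122.0 136.0 141.0
285 94 135.0 137.0 143.0
300 62 134.0 142.0 143.0
315 104 139.0 144.0 148.0
330 322 122.0 137.0 148.0
zmax 332.2085813933226
```

View pics/sc_g.png

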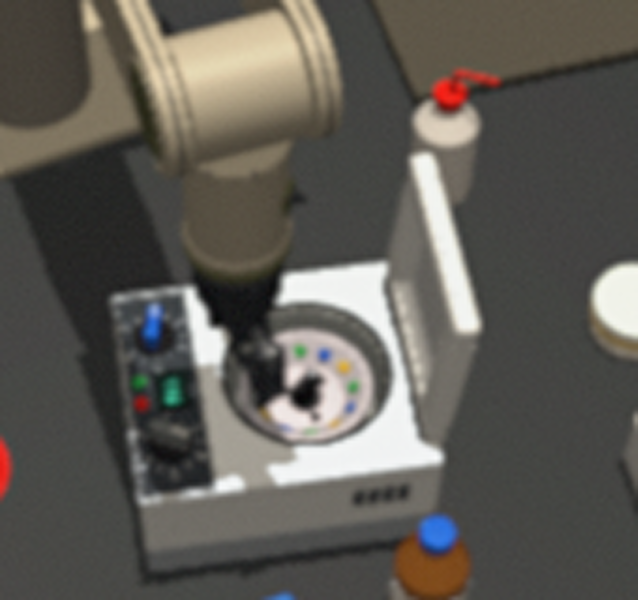

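View pics/sd_g.png

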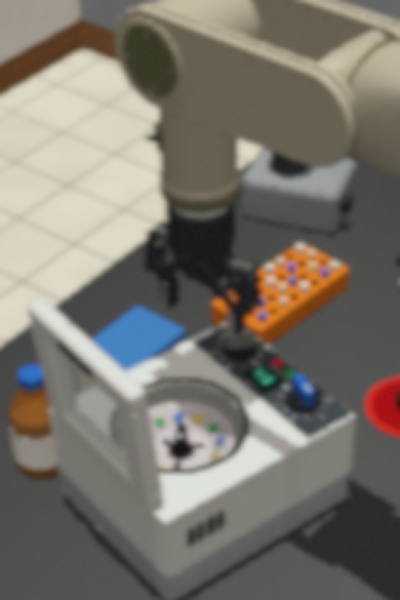

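jog_arm:
  offset:
    - [-8,-26,0]
    - [-8,-26,0]
    - [-8,-26,0]
    - [0,0,0]
    - [0,0,0]
    - [0,0,0]
    - [0,0,0]
    - [0,0,0]
  delta_rot:
    - [0,0,0]
    - [0,0,0]
    - [0,0,0]
    - [0,0,-6.7]
    - [0,0,-6.7]
    - [0,0,-6.7]
    - [0,0,-6.7]
    - [0,0,0]
  jaw: [38,38,38,38,38,38,38,38]
  newtons: 20

```text
time: 0.95
tool_pos: [572.6, 81.1, 226.8]
tcp_rot: [-179.8, 0.4, 27.7]
ft_force: [0.1, 0.0, -0.3]
finger_gap: 32.2
```

```bash
python3 - <<'E'
from h import *
from bench import monitor
s=monitor.sense(); print(s["time"],s["tool_pos"].round(2),s["tcp_rot"].round(2),s["ft_force"].round(1),s["finger_gap"],s["joint_pos"].round(1))
p,d,K,T=snap("wrist","w1"); save(p,"w1")
print(np.linalg.inv(T)[:3,3].round(1)); s=monitor.sense(); print(s["tool_pos"].round(2))
E
```

```text
0.95 [572.55  81.13 226.82] [-179.79    0.39   27.74] [ 0.1  0.  -0.3] 32.18429786687748 [  3.    4.7  88.7   0.   87.  -24.8]
[535.7 152.9 369.5]
[572.54  81.08 226.79]
```

View pics/w1.png

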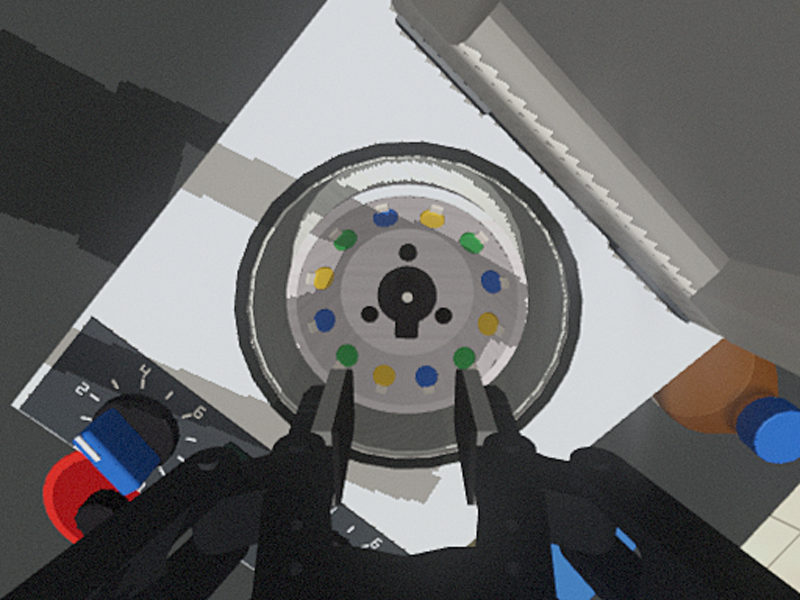

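```bash
python3 - <<'E'
from h import *
p,d,K,T=load("pics/w1.npz"); W=cloud(d,K,T)
s=512/800
for k,(u,v),z in (("h1",(407,252),107),("h2",(370,314),107),("h3",(443,315),107),("dot",(407,297),139),("barend",(407,337),139)):
    print(k,onplane(u*s,v*s,z,K,T).round(1))
Z=W[:,:,2]; m=(abs(Z-139.5)<3); 
vs,us=np.where(m); sel=(abs(us-260)<25)&(abs(vs-200)<25)
q=W[vs[sel],us[sel]]; print(sel.sum(),q[:,:2].min(0),q[:,:2].max(0)); 
r=cv2.minAreaRect(q[:,:2].astype(np.float32)); print(r)
m=(abs(Z-150)<4)&(d>0); m=cv2.medianBlur((m*255).astype(np.uint8),5)>0
e=m^cv2.erode(m.astype(np.uint8),np.ones((3,3)))>0
vs,us=np.where(e); P=np.array([onplane(u,v,150,K,T)[:2] for u,v in zip(us,vs)])
from scipy.optimize import least_squares
sel=abs(np.hypot(*(P-[575.2,78.6]).T)-77)<6
f=least_squares(lambda x:np.hypot(P[sel,0]-x[0],P[sel,1]-x[1])-x[2],[575,78,77],loss="soft_l1"); print(f.x,sel.sum())
hb=[W[v,u] for v in range(120,300) for u in range(170,345)]
E
```

```text
h1 [563.6  99.7 107. ]
h2 [561.9  58.3 107. ]
h3 [598.6  77.1 107. ]
dot [570.8  86.3 139. ]
barend [580.7  67.6 139. ]
509 [564.2209495   64.47266273] [584.72916119  92.657779  ]
((574.6915893554688, 78.86602783203125), (11.673103332519531, 27.577070236206055), 27.536649703979492)
[574.84211993  79.18681367  75.40817297] 738
```

jog_arm:
  offset:
    - [1,3.2,0]
    - [0,0,25]
    - [0,0,25]
    - [0,0,25]
    - [0,0,20]
    - [0,0,8]
    - [0,0,0]
  delta_rot:
    - [0,0,0]
    - [0,0,0]
    - [0,0,0]
    - [0,0,0]
    - [0,0,0]
    - [0,0,0]
    - [0,0,0]
  jaw: [36,36,36,36,36,36,36]

```text
time: 1.7
tool_pos: [576.2, 77.1, 121.5]
tcp_rot: [-179.9, 0.3, 26.3]
ft_force: [-0.1, -0.2, 0.3]
finger_gap: 30.5
```

jog_arm:
  offset:
    - [-0.4,-1.8,5]
    - [0,0,3]
    - [0,0,0]
    - [0,0,0]
  delta_rot:
    - [0,0,-1.2]
    - [0,0,0]
    - [0,0,0]
    - [0,0,0]
  jaw: [36,25,19,19]

```text
time: 2.1
tool_pos: [577.0, 78.6, 116.5]
tcp_rot: [180.0, 0.0, 27.5]
ft_force: [-0.3, 0.1, -0.2]
finger_gap: 15.7
```

```bash
python3 - <<'E'
from h import *
from bench import monitor
s=monitor.sense(); print(s["time"],s["tool_pos"].round(2),s["tcp_rot"].round(2),s["ft_force"].round(1),s["wrist_torque"].round(2),s["finger_gap"],s["joint_pos"].round(1))
p,d,K,T=snap("wrist","w2"); save(p,"w2")
E
```

```text
2.1 [577.03  78.62 116.48] [1.800e+02 1.000e-02 2.753e+01] [-0.3  0.1 -0.2] [-0.05  0.11 -0.05] 15.749406346542257 [  2.7   9.5  95.3  -0.   75.2 -24.8]
```

View pics/w2.png

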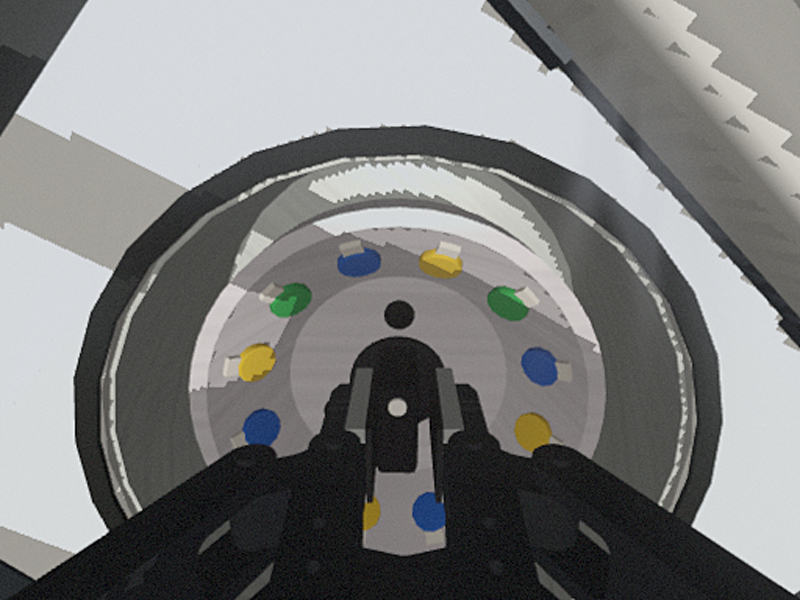

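jog_arm:
  offset:
    - [-2,-1,1.5]
    - [0,0,0]
    - [0,0,0]
    - [0,0,0]
    - [0,0,0]
    - [0,0,0]
    - [0,0,0]
  delta_rot:
    - [0,0,0]
    - [0,0,4]
    - [0,0,4]
    - [0,0,4]
    - [0,0,4]
    - [0,0,4]
    - [0,0,4]
  jaw: [17.5,17.5,17.5,17.5,17.5,17.5,17.5]

```text
time: 2.85
tool_pos: [574.7, 78.5, 116.1]
tcp_rot: [180.0, -0.1, 2.7]
ft_force: [0.4, 0.1, -0.7]
finger_gap: 14.9
```

jog_arm:
  offset:
    - [0,0,0]
    - [0,0,0]
    - [0,0,0]
    - [0,0,0]
    - [0,0,0]
    - [0,0,0]
    - [0,0,0]
    - [0,0,0]
    - [0,0,0]
    - [0,0,0]
  delta_rot:
    - [0,0,2]
    - [0,0,2]
    - [0,0,2]
    - [0,0,2]
    - [0,0,2]
    - [0,0,2]
    - [0,0,2]
    - [0,0,2]
    - [0,0,2]
    - [0,0,2]
  jaw: [17.5,17.5,17.5,17.5,17.5,17.5,17.5,17.5,17.5,17.5]

```text
time: 3.85
tool_pos: [574.5, 78.6, 116.0]
tcp_rot: [-179.9, -0.3, -18.2]
ft_force: [1.1, 0.7, -2.1]
finger_gap: 15.0
```

```bash
python3 - <<'E'
from h import *
from bench import monitor
s=monitor.sense(); print(s["time"],s["tool_pos"].round(2),s["tcp_rot"].round(2),s["ft_force"].round(1),s["wrist_torque"].round(2),s["finger_gap"],s["joint_pos"].round(1))
p,d,K,T=snap("wrist","w3"); save(p,"w3")
E
```

```text
3.85 [574.54  78.56 116.04] [-179.93   -0.29  -18.24] [ 1.1  0.7 -2.1] [ 0.03 -0.11  0.4 ] 14.983591445655627 [ 2.7  8.9 96.1 -0.  74.8 21. ]
```

View pics/w3.png

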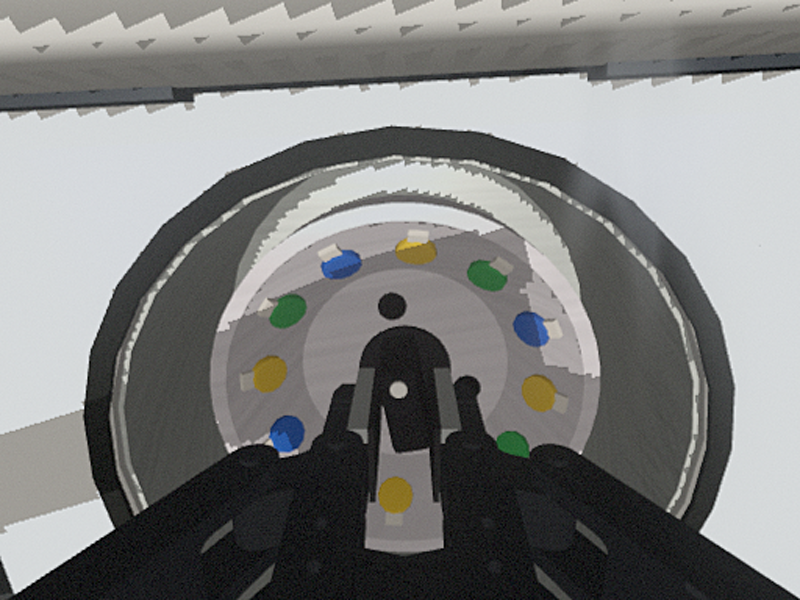

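```bash
python3 - <<'E'
from h import *
for f in ("w2","w3"):
    p,d,K,T=load(f"pics/{f}.npz"); W=cloud(d,K,T)
    print(f,[W[v,u,2].round(1) for u,v in ((200,190),(300,190),(220,230),(290,215),(253,262))])
    print("rim/dish",W[180,195:330:15,2].round(0), W[150,215:300:12,2].round(0))
    q=W.reshape(-1,3); r=np.hypot(q[:,0]-574.9,q[:,1]-78.9); 
    print("rim",np.median(q[(r>58)&(r<61)][:,2]).round(1),"dish",np.median(q[(r>27)&(r<36)&(q[:,2]<115)][:,2]).round(1))
E
```

```text
w2 [np.float64(111.4), np.float64(108.5), np.float64(107.0), np.float64(106.6), np.float64(139.9)]
rim/dish [119. 114. 108. 107. 107. 107. 109. 113. 117.] [129. 128. 126. 127. 127. 127. 128. 128.]
rim 128.8 dish 106.9
w3 [np.float64(102.0), np.float64(96.9), np.float64(95.6), np.float64(96.3), np.float64(127.4)]
rim/dish [108. 103.  96.  95.  97.  96.  96.  99. 110.] [117. 117. 114. 113. 116. 112. 115. 117.]
rim 118.1 dish 96.3
```

jog_arm:
  offset:
    - [0,0,0]
    - [0,0,0]
    - [0,0,-20]
    - [0,0,-45]
    - [0,0,-45]
    - [0,0,0]
  delta_rot:
    - [0,0,-4]
    - [0,0,0]
    - [0,0,0]
    - [0,0,0]
    - [0,0,0]
    - [0,0,0]
  jaw: [30,30,30,30,60,75]

```text
time: 4.5
tool_pos: [572.2, 78.6, 228.3]
tcp_rot: [-180.0, -0.1, -14.6]
ft_force: [1.5, 0.1, 0.5]
finger_gap: 53.9
```

```bash
python3 - <<'E'
from h import *
from bench import monitor
s=monitor.sense(); print(s["time"],s["tool_pos"].round(2),s["tcp_rot"].round(2),s["ft_force"].round(1),s["finger_gap"])
p,d,K,T=snap("wrist","w4"); save(p,"w4"); W=cloud(d,K,T)
q=W.reshape(-1,3); q=q[(q[:,2]>90)&(q[:,2]<160)]; r=np.hypot(q[:,0]-574.9,q[:,1]-78.8); a=np.degrees(np.arctan2(q[:,1]-78.8,q[:,0]-574.9))
for k in range(-180,180,45):
    s=(r>27)&(r<36)&(a>k)&(a<k+45)&(q[:,2]<115); t=(r>58)&(r<61)&(a>k)&(a<k+45); print(k,np.median(q[s][:,2]).round(1),s.sum(),np.median(q[t][:,2]).round(1),t.sum())
p,d,K,T=load("pics/scene0.npz"); print(onplane(275/1.5625,336/1.5625,12,K,T)); 
hsv=(p[:,:,0]>150)&(p[:,:,1]<60)&(p[:,:,2]<60); n,l,st,c=cv2.connectedComponentsWithStats(hsv.astype(np.uint8)); i=1+st[1:,4].argmax(); print(st[i],c[i]); x,y,w,h=st[i][:4]; print(onplane(x+w/2-.5,y+h/2-.5,4,K,T))
p,d,K,T=load("pics/side0.npz")
hsv=(p[:,:,0]>150)&(p[:,:,1]<60)&(p[:,:,2]<60); n,l,st,c=cv2.connectedComponentsWithStats(hsv.astype(np.uint8)); i=1+st[1:,4].argmax(); print(st[i],c[i]); x,y,w,h=st[i][:4]; print(onplane(x+w/2-.5,y+h/2-.5,4,K,T))
E
```

```text
4.5 [572.18  78.63 228.27] [-1.800e+02 -9.000e-02 -1.455e+01] [1.5 0.1 0.5] 53.88016319003535
-180 96.0 241 117.9 167
-135 96.0 237 118.1 165
-90 95.9 237 118.0 158
-45 96.0 257 118.0 185
0 96.0 276 117.9 218
45 96.0 295 117.9 233
90 95.9 283 118.0 225
135 96.0 269 118.0 196
[ 453.84687742 -252.42775405   12.        ]
[160 202  33  28 617] [175.85251216 215.96758509]
[ 450.7435819  -252.59614847    4.        ]
[298 182  31  22 399] [313.17794486 193.20300752]
[ 443.91279645 -247.94150526    4.        ]
```

View pics/w4.png

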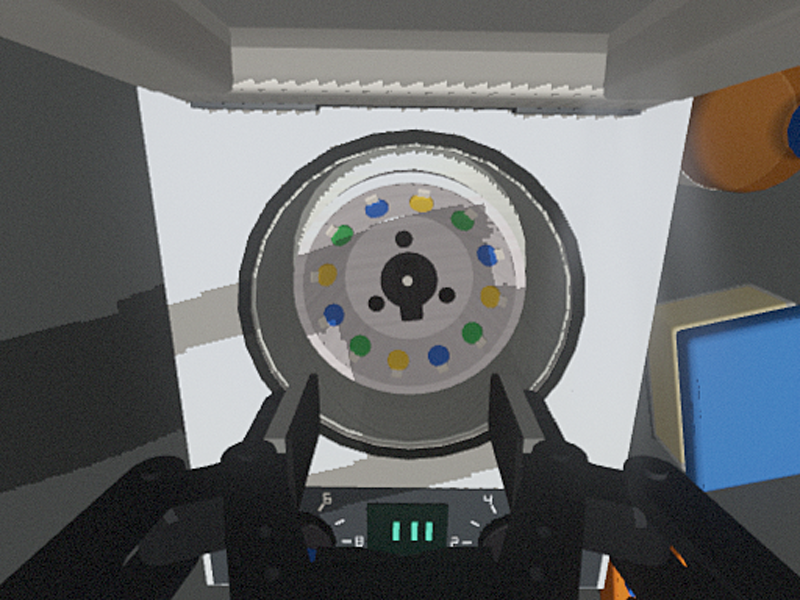

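jog_arm:
  offset:
    - [-4.5,35,0]
    - [-4.5,45,0]
    - [-4.5,45,0]
    - [-4.5,45,0]
    - [-4.5,45,0]
    - [-4.5,45,0]
    - [-4.5,45,0]
    - [-4,30,0]
    - [0,15,0]
    - [0,0,0]
  delta_rot:
    - [0,0,0]
    - [0,0,0]
    - [0,0,0]
    - [0,0,0]
    - [0,0,0]
    - [0,0,0]
    - [0,0,0]
    - [0,0,0]
    - [0,0,0]
    - [0,0,0]
  jaw: [75,75,75,75,75,75,75,75,75,75]

```text
time: 5.55
tool_pos: [438.1, -259.9, 213.6]
tcp_rot: [-179.9, 0.8, -15.0]
ft_force: [-0.4, -0.0, 0.5]
finger_gap: 63.8
```

```bash
python3 - <<'E'
from h import *
from bench import monitor
s=monitor.sense(); print(s["time"],s["tool_pos"].round(2),s["tcp_rot"].round(2),s["ft_force"].round(1),s["finger_gap"])
p,d,K,T=snap("wrist","w5"); save(p,"w5"); W=cloud(d,K,T)
h=(p[:,:,0]>110)&(p[:,:,1]<60)&(p[:,:,2]<60)&(abs(W[:,:,2]-4)<4); n,l,st,c=cv2.connectedComponentsWithStats(h.astype(np.uint8)); i=1+st[1:,4].argmax(); print(st[i])
q=W[l==i]; print(np.median(q[:,2]))
e=cv2.convexHull(q[:,:2].astype(np.float32)); print("lid",cv2.minEnclosingCircle(q[:,:2].astype(np.float32)))
m=(abs(W[:,:,2]-26)<2)&(np.hypot(W[:,:,0]-449,W[:,:,1]+252)<40); print("cap",m.sum(),np.median(W[m],0),cv2.minEnclosingCircle(W[m][:,:2].astype(np.float32)))
E
```

```text
5.55 [ 438.1  -259.91  213.56] [-179.91    0.77  -14.96] [-0.4 -0.   0.5] 63.808993289789214
[ 243  139   70   58 1092]
4.543704632701511
lid ((452.96734619140625, -270.19964599609375), 47.991146087646484)
cap 978 [ 447.06269048 -253.5065669    25.86372924] ((447.1578674316406, -254.12026977539062), 20.201398849487305)
```

View pics/w5.png

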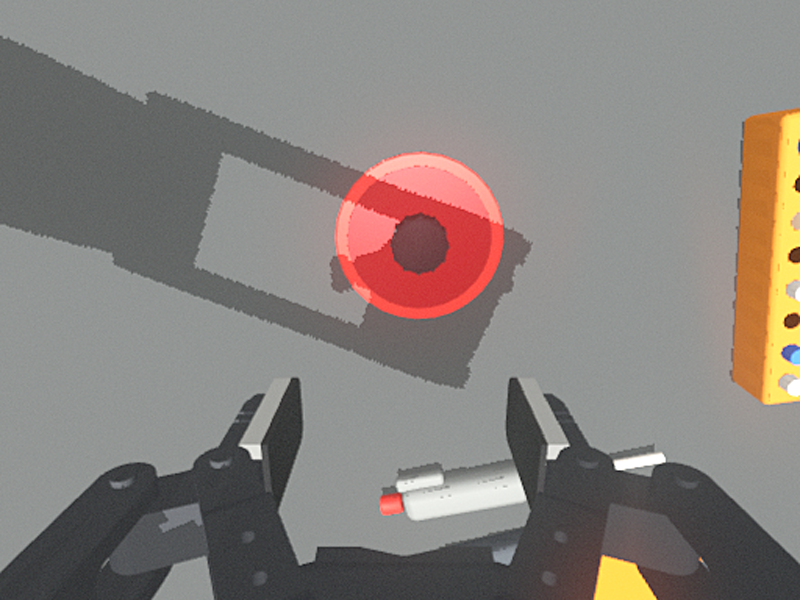

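jog_arm:
  offset:
    - [7,-8,20]
    - [0,0,40]
    - [0,0,40]
    - [0,0,40]
    - [0,0,25]
    - [0,0,0]
  delta_rot:
    - [0,0,0]
    - [0,0,0]
    - [0,0,0]
    - [0,0,0]
    - [0,0,0]
    - [0,0,0]
  jaw: [70,70,70,70,70,70]

```text
time: 6.2
tool_pos: [447.4, -245.1, 41.7]
tcp_rot: [-179.8, 0.7, -14.8]
ft_force: [-0.5, 0.5, -0.6]
finger_gap: 59.9
```

jog_arm:
  offset:
    - [1.9,8.4,0]
    - [0,0,18]
    - [0,0,12]
    - [0,0,0]
  delta_rot:
    - [0,0,0]
    - [0,0,0]
    - [0,0,0]
    - [0,0,0]
  jaw: [70,70,70,70]

```text
time: 6.6
tool_pos: [450.4, -254.6, 15.6]
tcp_rot: [-179.9, 0.4, -14.7]
ft_force: [0.3, 0.6, -0.5]
finger_gap: 59.6
```

```bash
python3 - <<'E'
from h import *
from bench import monitor
s=monitor.sense(); print(s["time"],s["tool_pos"].round(2),s["tcp_rot"].round(2),s["ft_force"].round(1),s["finger_gap"])
p,d,K,T=snap("wrist","w6"); save(p,"w6"); W=cloud(d,K,T)
h=(p[:,:,0]<60)&(abs(W[:,:,2]-26)<2)&(np.hypot(W[:,:,0]-447,W[:,:,1]+254)<30);print(h.sum(),cv2.minEnclosingCircle(W[h][:,:2].astype(np.float32)))
E
```

```text
6.6 [ 450.35 -254.63   15.59] [-179.86    0.42  -14.69] [ 0.3  0.6 -0.5] 59.57109625429289
1 ((466.0249938964844, -256.5293884277344), 9.999999747378752e-05)
```

View pics/w6.png

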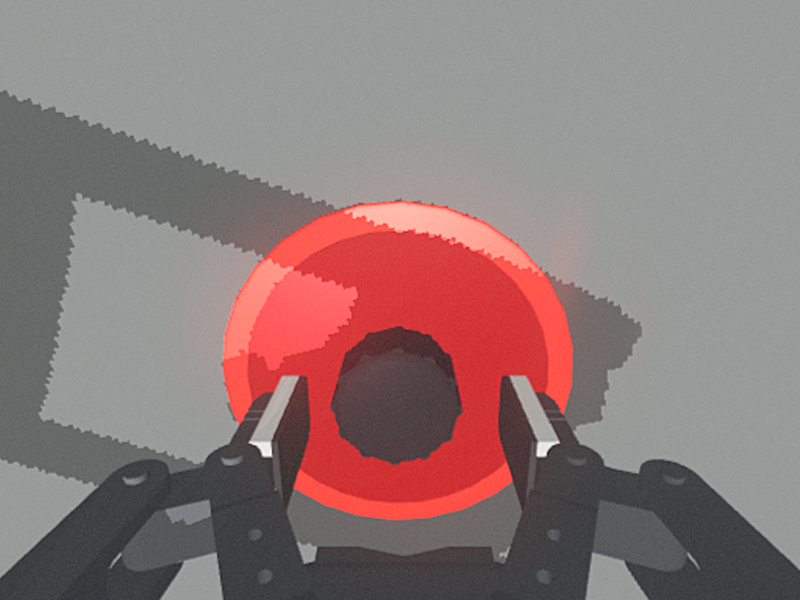

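jog_arm:
  offset:
    - [-3.3,0,5]
    - [0,0,2]
    - [0,0,0]
  delta_rot:
    - [0,0,0]
    - [0,0,0]
    - [0,0,0]
  jaw: [65,60,60]

```text
time: 6.95
tool_pos: [449.3, -255.6, 12.1]
tcp_rot: [-180.0, 0.1, -14.7]
ft_force: [0.2, 0.8, -0.1]
finger_gap: 51.0
```

jog_arm:
  offset:
    - [-2,-1,4]
    - [0,0,1.5]
    - [0,0,0]
  delta_rot:
    - [0,0,0]
    - [0,0,0]
    - [0,0,0]
  jaw: [57,55,55]

```text
time: 7.25
tool_pos: [447.9, -254.3, 6.9]
tcp_rot: [180.0, 0.0, -14.7]
ft_force: [0.3, 0.3, -0.1]
finger_gap: 46.9
```

Now close on the cap.

jog_arm:
  offset:
    - [0,0,0]
    - [0,0,0]
    - [0,0,0]
    - [0,0,0]
    - [0,0,0]
  delta_rot:
    - [0,0,0]
    - [0,0,0]
    - [0,0,0]
    - [0,0,0]
    - [0,0,0]
  jaw: [40,35,35,35,35]
  newtons: 35

```text
time: 7.75
tool_pos: [447.9, -254.3, 7.1]
tcp_rot: [180.0, 0.0, -14.7]
ft_force: [-0.4, -0.2, 0.7]
finger_gap: 38.5
```

jog_arm:
  offset:
    - [0,0,-8]
    - [0,0,-30]
    - [0,0,-45]
    - [0,0,-45]
    - [0,0,-45]
    - [0,0,-45]
    - [0,0,-20]
    - [0,0,0]
  delta_rot:
    - [0,0,0]
    - [0,0,0]
    - [0,0,0]
    - [0,0,0]
    - [0,0,0]
    - [0,0,0]
    - [0,0,0]
    - [0,0,0]
  jaw: [35,35,35,35,35,35,35,35]

```text
time: 8.55
tool_pos: [445.7, -252.6, 255.4]
tcp_rot: [-179.9, 0.3, -14.7]
ft_force: [-0.4, -0.5, -1.3]
finger_gap: 38.4
```

jog_arm:
  offset:
    - [3,-25,0]
    - [4.5,-40,0]
    - [4.5,-40,0]
    - [4.5,-40,0]
    - [4.5,-40,0]
    - [4.5,-40,0]
    - [4.5,-40,0]
    - [4.5,-40,0]
    - [4,-30,0]
    - [0,-10,0]
    - [0,0,0]
    - [0,0,0]
  delta_rot:
    - [0,0,0]
    - [0,0,0]
    - [0,0,0]
    - [0,0,0]
    - [0,0,0]
    - [0,0,0]
    - [0,0,0]
    - [0,0,0]
    - [0,0,0]
    - [0,0,0]
    - [0,0,0]
    - [0,0,0]
  jaw: [35,35,35,35,35,35,35,35,35,35,35,35]

```text
time: 9.75
tool_pos: [566.7, 83.1, 235.7]
tcp_rot: [179.8, 1.6, -14.9]
ft_force: [-0.1, -0.6, -1.7]
finger_gap: 38.4
```

```bash
python3 - <<'E'
from h import *
from bench import monitor
s=monitor.sense(); print(s["time"],s["tool_pos"].round(2),s["tcp_rot"].round(2),s["ft_force"].round(1),s["finger_gap"])
p,d,K,T=snap("wrist","w7"); save(p,"w7"); W=cloud(d,K,T)
z=s["tool_pos"][2]-7.1
# disc fit: red pixels at height
red=(p[:,:,0]>90)&(p[:,:,1]<70)&(p[:,:,2]<70)&(abs(W[:,:,2]-z-4)<12)
q=W[red]; print(red.sum(),"disc z",np.median(q[:,2]),"expected",z+4)
A=np.c_[q[:,:2]-s["tool_pos"][:2],np.ones(len(q))]; co,*_=np.linalg.lstsq(A,q[:,2],rcond=None); print("tilt deg",np.degrees(co[:2]),co[2])
E
```

```text
9.75 [566.74  83.11 235.68] [179.77   1.56 -14.9 ] [-0.1 -0.6 -1.7] 38.41444808585409
23116 disc z 232.8119372206678 expected 232.57761922917066
tilt deg [-1.55943272  0.15912494] 232.81855561721224
```

View pics/w7.png

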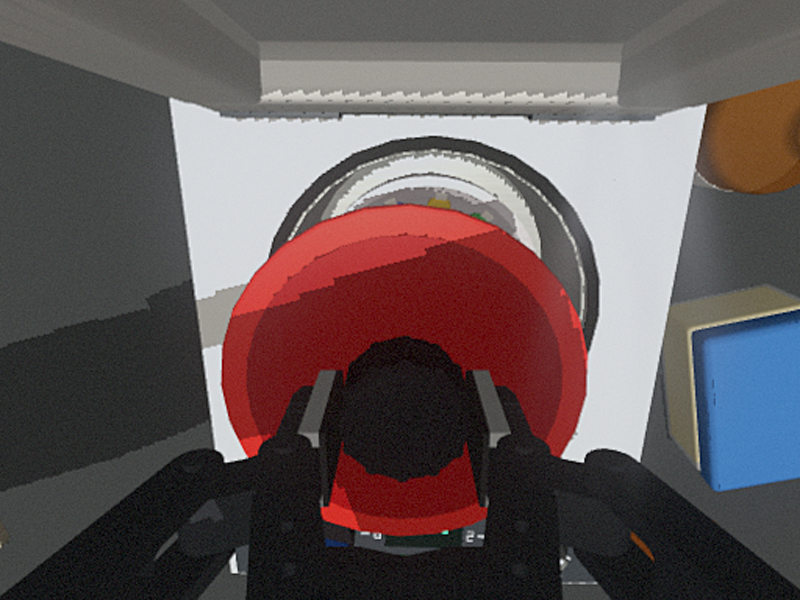

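jog_arm:
  offset:
    - [9,2,0]
    - [0,0,20]
    - [0,0,30]
    - [0,0,10]
    - [0,0,0]
  delta_rot:
    - [0,1.6,0]
    - [0,0,0]
    - [0,0,0]
    - [0,0,0]
    - [0,0,0]
  jaw: [35,35,35,35,35]

```text
time: 10.3
tool_pos: [577.5, 70.9, 176.1]
tcp_rot: [179.8, -0.7, -15.4]
ft_force: [0.3, -0.2, -0.8]
finger_gap: 38.4
```

```bash
python3 - <<'E'
from h import *
from bench import monitor
s=monitor.sense(); print(s["time"],s["tool_pos"].round(2),s["tcp_rot"].round(2),s["ft_force"].round(1),s["finger_gap"])
p,d,K,T=snap("wrist","w8"); save(p,"w8"); W=cloud(d,K,T)
z=s["tool_pos"][2]-7.1+4
red=(p[:,:,0]>80)&(p[:,:,1]<70)&(p[:,:,2]<70)&(abs(W[:,:,2]-z)<12)
q=W[red]; print(red.sum(),"disc z",np.median(q[:,2]),"expected",z)
A=np.c_[q[:,:2]-s["tool_pos"][:2],np.ones(len(q))]; co,*_=np.linalg.lstsq(A,q[:,2],rcond=None); print("tilt deg",np.degrees(co[:2]),co[2])
from scipy.optimize import least_squares
# upper outline (far side from fingers): topmost red pixel per column
P=[]
for u in range(150,370,2):
    vs=np.where(red[:,u])[0]
    if len(vs)>20: P.append(onplane(u,vs.min(),z,K,T)[:2])
P=np.array(P)
f=least_squares(lambda x:np.hypot(P[:,0]-x[0],P[:,1]-x[1])-61,s["tool_pos"][:2],loss="soft_l1"); print("disc c",f.x,np.abs(f.fun).mean(),len(P))
m=(abs(W[:,:,2]-150)<4)&(d>0); m=cv2.medianBlur((m*255).astype(np.uint8),5)>0
e=m^cv2.erode(m.astype(np.uint8),np.ones((3,3)))>0
vs,us=np.where(e); ok=vs<150; P=np.array([onplane(u,v,150,K,T)[:2] for u,v in zip(us[ok],vs[ok])])
sel=(abs(np.hypot(*(P-[575.,79]).T)-76)<5)
f=least_squares(lambda x:np.hypot(P[sel,0]-x[0],P[sel,1]-x[1])-75.4,[575,78],loss="soft_l1"); print("bowl",f.x,sel.sum(),np.abs(f.fun).mean())
E
```

```text
10.3 [577.53  70.92 176.07] [179.75  -0.67 -15.36] [ 0.3 -0.2 -0.8] 38.44332148537513
23663 disc z 173.19143422808094 expected 172.96991021258268
tilt deg [ 0.57677225 -0.45092675] 173.22110154289464
disc c [576.5509909   70.91608977] 0.23913568032935034 110
bowl [575.04316547  78.75835734] 381 0.2639201921009941
```

View pics/w8.png

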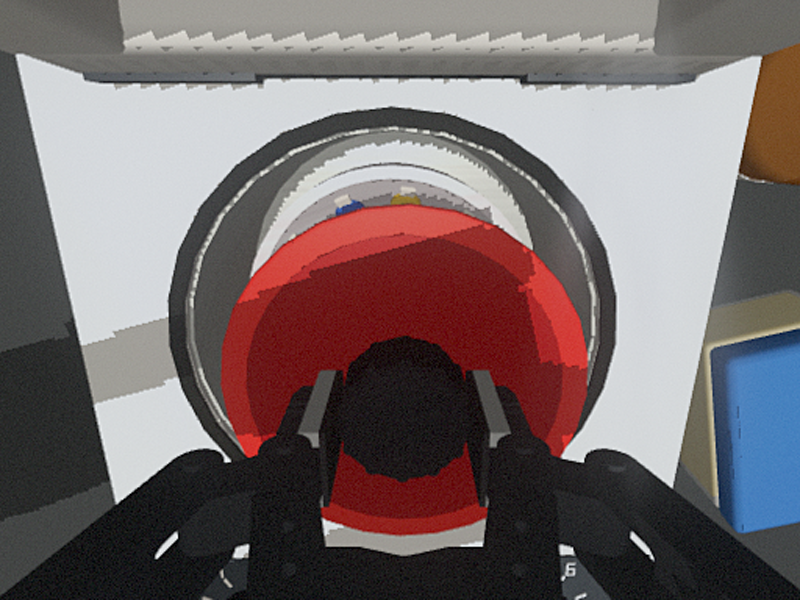

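jog_arm:
  offset:
    - [-4,-7,0]
    - [0,0,15]
    - [0,0,12]
    - [0,0,0]
  delta_rot:
    - [0,-0.6,0]
    - [0,0,0]
    - [0,0,0]
    - [0,0,0]
  jaw: [35,35,35,35]

```text
time: 10.75
tool_pos: [578.1, 79.0, 151.9]
tcp_rot: [179.9, -0.4, -15.4]
ft_force: [0.1, 0.3, -1.9]
finger_gap: 38.3
```

jog_arm:
  offset:
    - [-2.5,0.8,4]
    - [0,0,4]
    - [0,0,0]
  delta_rot:
    - [0,-0.4,0]
    - [0,0,0]
    - [0,0,0]
  jaw: [35,35,35]

```text
time: 11.05
tool_pos: [575.1, 79.0, 142.9]
tcp_rot: [179.9, 0.1, -15.4]
ft_force: [0.4, -0.3, -1.8]
finger_gap: 38.8
```

```bash
cat > lidchk.py <<'E'
import sys
from h import *
from bench import monitor
from scipy.optimize import least_squares
tag=sys.argv[1]
s=monitor.sense(); print(s["time"],s["tool_pos"].round(2),s["tcp_rot"].round(2),s["ft_force"].round(1),s["finger_gap"])
p,d,K,T=snap("wrist",tag); save(p,tag); W=cloud(d,K,T)
z=s["tool_pos"][2]-7.1+4
red=(p[:,:,0]>80)&(p[:,:,1]<70)&(p[:,:,2]<70)&(abs(W[:,:,2]-z)<12)
q=W[red]; z=np.median(q[:,2]); print(red.sum(),"disc z",z)
A=np.c_[q[:,:2]-s["tool_pos"][:2],np.ones(len(q))]; co,*_=np.linalg.lstsq(A,q[:,2],rcond=None); print("tilt deg",np.degrees(co[:2]),co[2])
P=[]
for u in range(150,370,2):
    vs=np.where(red[:,u])[0]
    if len(vs)>20: P.append(onplane(u,vs.min(),z,K,T)[:2])
P=np.array(P)
f=least_squares(lambda x:np.hypot(P[:,0]-x[0],P[:,1]-x[1])-61,s["tool_pos"][:2],loss="soft_l1"); print("disc c",f.x,np.abs(f.fun).mean(),len(P))
E
python3 lidchk.py w9
```

```text
11.05 [575.09  79.04 142.88] [ 1.7986e+02  6.0000e-02 -1.5360e+01] [ 0.4 -0.3 -1.8] 38.80998538444759
23823 disc z 140.01451804935007
tilt deg [-0.10582663 -0.14575881] 140.0372702958952
disc c [574.0359084  79.0568955] 0.2557025450548846 110
```

View pics/w9.png

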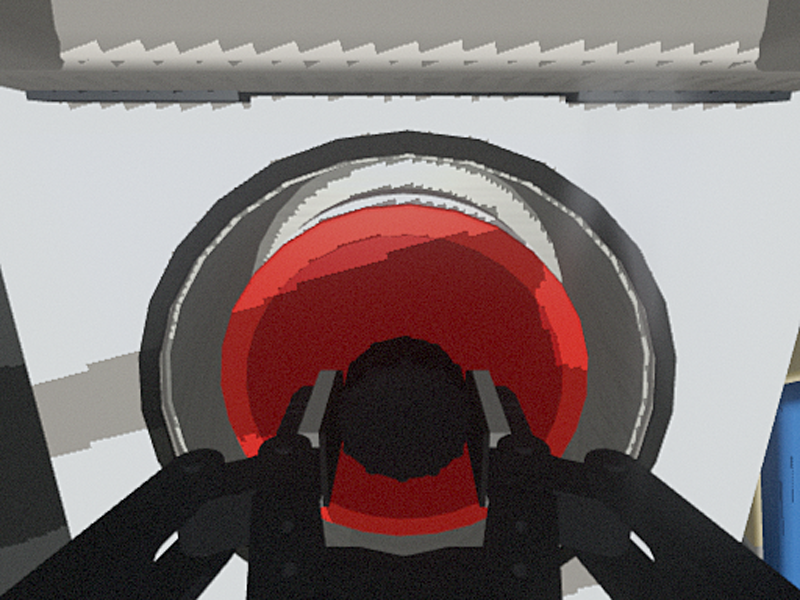

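jog_arm:
  offset:
    - [0.8,0,3]
    - [0,0,3]
    - [0,0,3]
    - [0,0,0]
  delta_rot:
    - [0,0,0]
    - [0,0,0]
    - [0,0,0]
    - [0,0,0]
  jaw: [35,35,35,35]

```text
time: 11.5
tool_pos: [576.7, 78.7, 134.2]
tcp_rot: [179.9, -0.0, -15.4]
ft_force: [-0.0, -0.3, -1.9]
finger_gap: 38.5
```

jog_arm:
  offset:
    - [-0.8,0,2]
    - [0,0,2]
    - [0,0,2]
    - [0,0,0]
  delta_rot:
    - [0,0,0]
    - [0,0,0]
    - [0,0,0]
    - [0,0,0]
  jaw: [35,35,35,35]

```text
time: 11.9
tool_pos: [575.8, 78.9, 127.8]
tcp_rot: [179.9, -0.0, -15.4]
ft_force: [0.2, 0.3, -1.6]
finger_gap: 38.8
```

jog_arm:
  offset:
    - [0,0,1.5]
    - [0,0,1.2]
    - [0,0,0]
  delta_rot:
    - [0,0,0]
    - [0,0,0]
    - [0,0,0]
  jaw: [35,35,35]

```text
time: 12.2
tool_pos: [576.0, 79.0, 125.2]
tcp_rot: [179.9, -0.1, -15.4]
ft_force: [-0.3, 0.8, -0.1]
finger_gap: 38.3
```

```bash
python3 lidchk.py w10
```

```text
12.2 [575.99  78.97 125.17] [ 1.7989e+02 -6.0000e-02 -1.5360e+01] [-0.3  0.8 -0.1] 38.32648399071306
23698 disc z 122.32823211100252
tilt deg [ 0.00384176 -0.03569238] 122.31607046615177
disc c [574.81147973  78.97742622] 0.24330977193131756 110
```

View pics/w10.png

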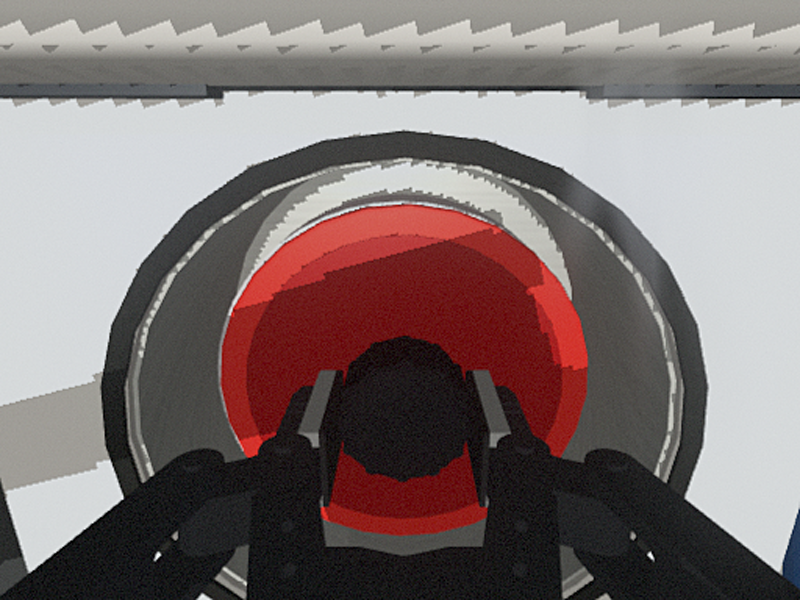

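jog_arm:
  offset:
    - [0,0,0]
    - [0,0,0]
    - [0,0,0]
    - [0,0,-15]
    - [0,0,-40]
    - [0,0,-45]
    - [0,0,0]
  delta_rot:
    - [0,0,0]
    - [0,0,0]
    - [0,0,0]
    - [0,0,0]
    - [0,0,0]
    - [0,0,0]
    - [0,0,0]
  jaw: [55,65,65,65,65,65,65]

```text
time: 12.95
tool_pos: [575.3, 79.2, 230.9]
tcp_rot: [179.9, -0.0, -15.4]
ft_force: [0.9, 0.3, 0.8]
finger_gap: 55.5
```

```bash
python3 - <<'E'
from h import *
from bench import monitor
from scipy.optimize import least_squares
s=monitor.sense(); print(s["time"],s["tool_pos"].round(2),s["tcp_rot"].round(2),s["ft_force"].round(1),s["finger_gap"])
p,d,K,T=snap("wrist","w11"); save(p,"w11"); W=cloud(d,K,T)
red=(p[:,:,0]>80)&(p[:,:,1]<70)&(p[:,:,2]<70)&(abs(W[:,:,2]-122)<12)
q=W[red]; print(red.sum(),np.median(q[:,2]))
A=np.c_[q[:,:2]-s["tool_pos"][:2],np.ones(len(q))]; co,*_=np.linalg.lstsq(A,q[:,2],rcond=None); print("tilt deg",np.degrees(co[:2]),co[2])
print(cv2.minEnclosingCircle(q[:,:2].astype(np.float32)))
# lid pose: outer/inner face and side edges in centrifuge frame
a=np.radians(74.65);ex=np.array([np.cos(a),np.sin(a)]);ey=np.array([-ex[1],ex[0]]);c=np.array([574.9+.3,78.8])-15*ex
X=(W[:,:,:2]-c)@ex;Y=(W[:,:,:2]-c)@ey;Z=W[:,:,2]
for z in range(170,340,20):
    m=(abs(Z-z)<5)&(X>90)&(X<160)&(d>0)
    if m.sum()>5: print(z,m.sum(),np.median(X[m]).round(1),Y[m].min().round(),Y[m].max().round())
print("hinge",c+105*ex,"timer",c-121*ex+60*ey,"c",c)
E
```

```text
12.95 [575.29  79.15 230.92] [179.88  -0.   -15.36] [0.9 0.3 0.8] 55.545101907580786
12030 122.35472161583681
tilt deg [-0.0350552   0.14160787] 122.34633791282107
((651.636474609375, 100.37705993652344), 139.20016479492188)
170 867 106.3 -91.0 93.0
190 3979 117.3 -95.0 94.0
210 2843 123.9 -94.0 95.0
230 4354 125.7 -94.0 94.0
250 2063 114.5 -91.0 94.0
270 1384 116.4 -75.0 80.0
hinge [599.02432161 165.58941007] timer [481.33919619 -36.46556081] c [571.22927973  64.33509832]
```

View pics/w11.png

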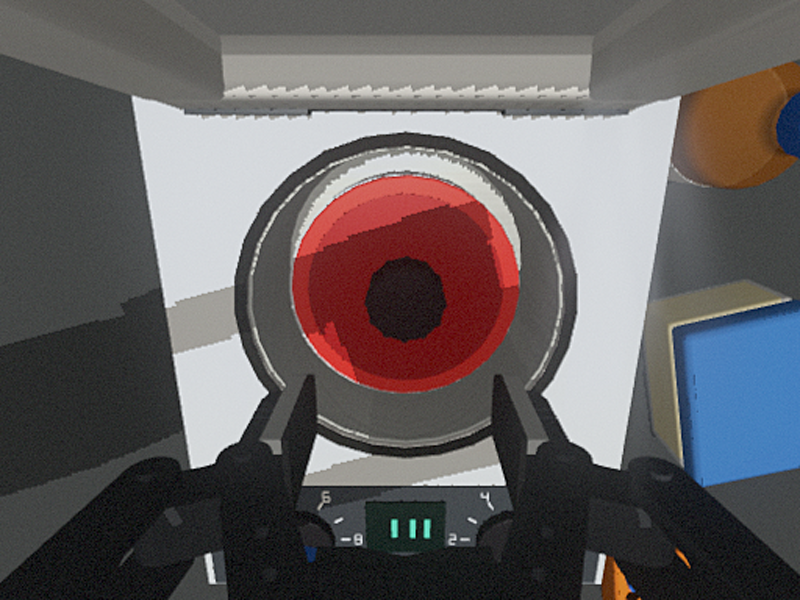

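jog_arm:
  offset:
    - [0,0,-45]
    - [0,0,-45]
    - [0,0,-45]
    - [0,0,-10]
    - [0,-30,0]
    - [0,-45,0]
    - [0,-45,0]
    - [0,-45,0]
    - [0,0,0]
    - [0,0,0]
  delta_rot:
    - [0,0,0]
    - [0,0,0]
    - [0,0,0]
    - [0,0,0]
    - [0,0,0]
    - [0,0,0]
    - [0,0,0]
    - [0,0,0]
    - [0,0,0]
    - [0,0,0]
  jaw: [0,0,0,0,0,0,0,0,0,0]

```text
time: 14.0
tool_pos: [617.0, 242.7, 369.8]
tcp_rot: [179.5, 0.7, -15.6]
ft_force: [0.7, -0.6, 0.3]
finger_gap: 0.1
```

```bash
cat > st.py <<'E'
from h import *
from bench import monitor
s=monitor.sense()
a=np.radians(74.65);ex=np.array([np.cos(a),np.sin(a)]);ey=np.array([-ex[1],ex[0]]);c=np.array([571.2,64.3])
d=s["tool_pos"][:2]-c
print(round(s["time"],2),"world",s["tool_pos"].round(1),"rot",s["tcp_rot"].round(2),"X,Y",(d@ex).round(1),(d@ey).round(1),"F",s["ft_force"].round(1),"M",s["wrist_torque"].round(2),"gap",round(s["finger_gap"],1),"j",s["joint_pos"].round(0))
E
python3 st.py; python3 - <<'E'
from h import *
for n in ("side","scene"):
    p,d,K,T=snap(n,n+"1"); save(p,n+"1",(120,30,420,255))
E
```

```text
14.0 world [617.  242.7 369.8] rot [179.53   0.72 -15.57] X,Y 184.2 3.0 F [ 0.7 -0.6  0.3] M [-0.02 -0.05 -0.02] gap 0.1 j [ 17.  18.  59.  -0. 104.  33.]
```

View pics/side1.png

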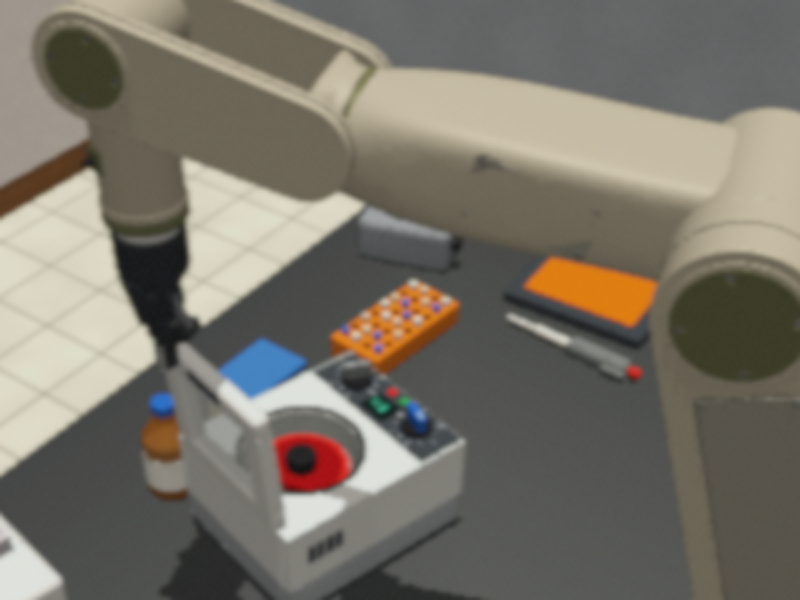

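View pics/scene1.png

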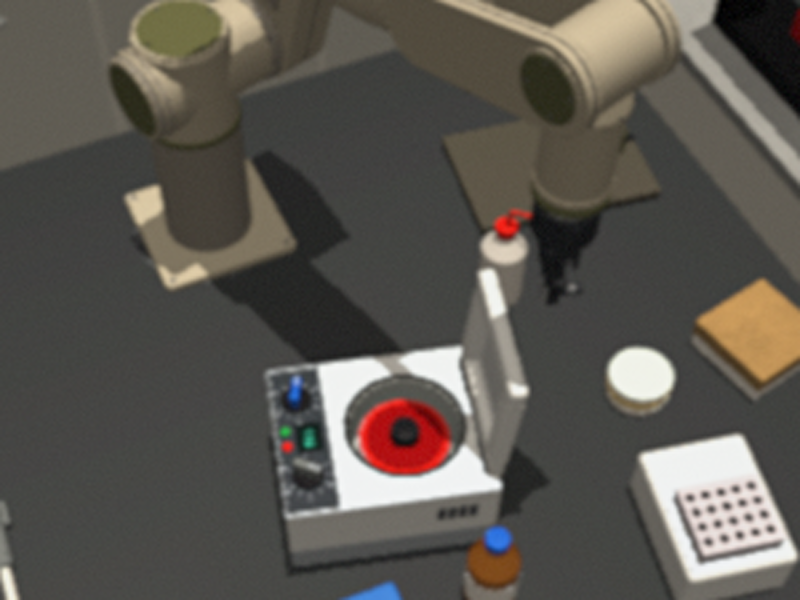

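jog_arm:
  offset:
    - [0,0,30]
    - [0,0,30]
    - [0,0,6]
    - [0,12,0]
    - [0,0,0]
  delta_rot:
    - [0,0.7,0]
    - [0,0,0]
    - [0,0,0]
    - [0,0,0]
    - [0,0,0]
  jaw: [0,0,0,0,0]

```text
time: 14.6
tool_pos: [613.2, 223.8, 305.6]
tcp_rot: [179.6, -0.2, -16.0]
ft_force: [0.2, 0.3, 0.5]
finger_gap: 0.1
```

```bash
python3 st.py
```

```text
14.6 world [613.2 223.8 305.6] rot [179.61  -0.19 -16.  ] X,Y 164.9 1.7 F [0.2 0.3 0.5] M [0.01 0.01 0.02] gap 0.1 j [16. 15. 69. -0. 96. 32.]
```

jog_arm:
  offset:
    - [0,8,0]
    - [0,10,0]
    - [0,10,0]
    - [0,10,0]
    - [0,10,0]
    - [0,0,0]
  delta_rot:
    - [0,0,0]
    - [0,0,0]
    - [0,0,0]
    - [0,0,0]
    - [0,0,0]
    - [0,0,0]
  jaw: [0,0,0,0,0,0]

```text
time: 15.2
tool_pos: [600.2, 174.9, 311.5]
tcp_rot: [180.0, -0.5, -16.0]
ft_force: [0.3, 1.3, -0.4]
finger_gap: 0.1
```

```bash
python3 st.py;  python3 - <<'E'
from h import *
for n in ("side",):
    p,d,K,T=snap(n,n+"2"); save(p,n+"2",(120,30,420,255))
E
```

```text
15.2 world [600.2 174.9 311.5] rot [179.98  -0.54 -16.01] X,Y 114.3 1.3 F [ 0.3  1.3 -0.4] M [ 0.03  0.03 -0.05] gap 0.1 j [12. 10. 74. -0. 95. 28.]
```

View pics/side2.png

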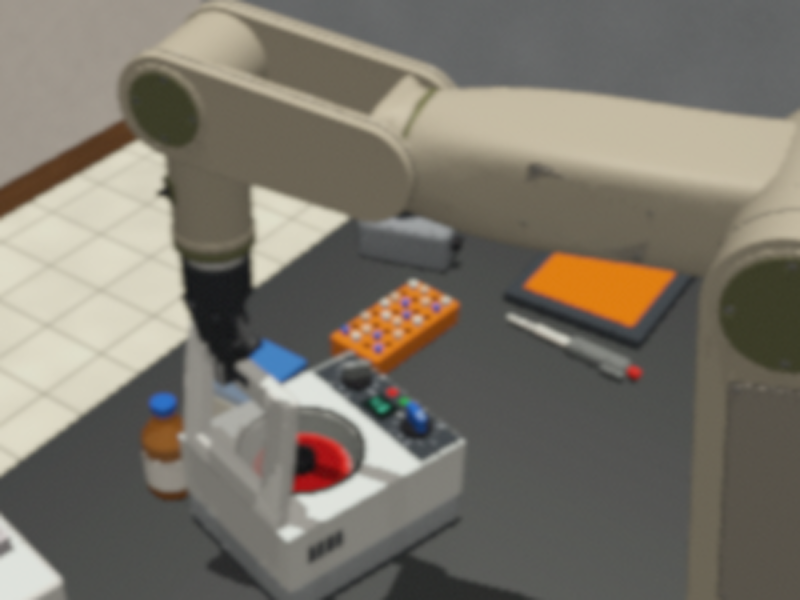

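jog_arm:
  offset:
    - [0,15,6]
    - [0,15,6]
    - [0,14,7]
    - [0,14,7]
    - [0,13,9]
    - [0,13,9]
    - [0,0,0]
  delta_rot:
    - [0,0,0]
    - [0,0,0]
    - [0,0,0]
    - [0,0,0]
    - [0,0,0]
    - [0,0,0]
    - [0,0,0]
  jaw: [0,0,0,0,0,0,0]

```text
time: 15.95
tool_pos: [578.9, 92.5, 269.3]
tcp_rot: [-179.9, -0.9, -15.9]
ft_force: [0.2, 0.1, -0.2]
finger_gap: -0.2
```

```bash
python3 st.py;  python3 - <<'E'
from h import *
for n in ("side",):
    p,d,K,T=snap(n,n+"3"); save(p,n+"3",(120,30,420,255))
E
```

```text
15.95 world [578.9  92.5 269.3] rot [-179.88   -0.93  -15.95] X,Y 29.2 0.0 F [ 0.2  0.1 -0.2] M [-0.   -0.05 -0.  ] gap -0.2 j [ 4.  4. 85. -0. 90. 20.]
```

View pics/side3.png

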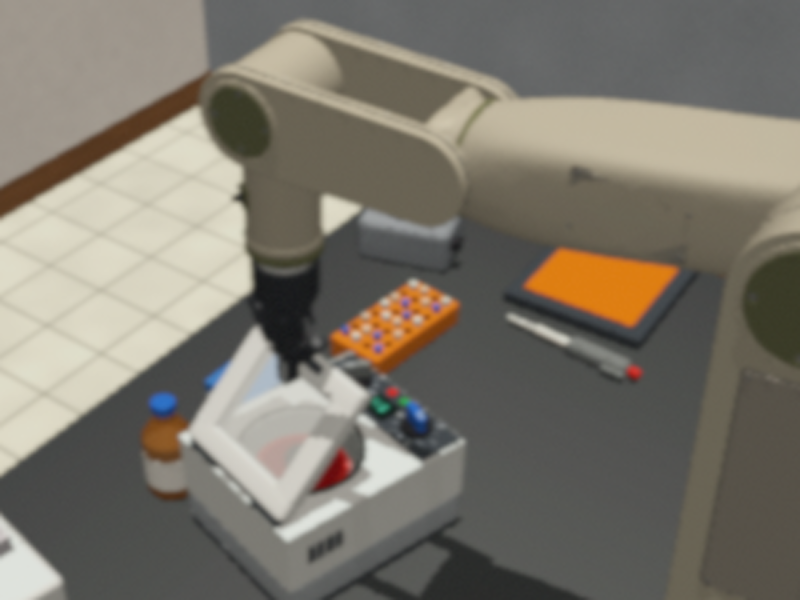

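jog_arm:
  offset:
    - [0,12,8]
    - [0,11,9]
    - [0,9,12]
    - [0,9,12]
    - [0,6,13]
    - [0,6,13]
    - [0,0,0]
  delta_rot:
    - [0,-0.5,0]
    - [0,-0.4,0]
    - [0,0,0]
    - [0,0,0]
    - [0,0,0]
    - [0,0,0]
    - [0,0,0]
  jaw: [0,0,0,0,0,0,0]

```text
time: 16.7
tool_pos: [563.5, 38.7, 196.1]
tcp_rot: [-179.9, 0.1, -15.9]
ft_force: [-0.4, 0.4, -0.3]
finger_gap: -0.3
```

```bash
python3 st.py
```

```text
16.7 world [563.5  38.7 196.1] rot [-1.7985e+02  9.0000e-02 -1.5900e+01] X,Y -26.7 0.6 F [-0.4  0.4 -0.3] M [ 0.02 -0.04 -0.03] gap -0.3 j [-1.  3. 94.  0. 83. 15.]
```

jog_arm:
  offset:
    - [0,3,8]
    - [0,3,7]
    - [0,0,3]
    - [0,0,2]
    - [0,0,0]
  delta_rot:
    - [0,0,0]
    - [0,0,0]
    - [0,0,0]
    - [0,0,0]
    - [0,0,0]
  jaw: [0,0,0,0,0]

```text
time: 17.2
tool_pos: [561.9, 32.6, 174.5]
tcp_rot: [-179.9, 0.1, -15.9]
ft_force: [-0.4, -0.2, -0.1]
finger_gap: -0.3
```

```bash
python3 st.py
```

```text
17.2 world [561.9  32.6 174.5] rot [-1.7987e+02  7.0000e-02 -1.5890e+01] X,Y -33.0 0.6 F [-0.4 -0.2 -0.1] M [-0.05  0.01  0.06] gap -0.3 j [-2.  4. 95.  0. 81. 14.]
```

jog_arm:
  offset:
    - [0,0,2]
    - [0,0,2]
    - [0,0,2]
    - [0,0,2]
  delta_rot:
    - [0,0,0]
    - [0,0,0]
    - [0,0,0]
    - [0,0,0]
  jaw: [0,0,0,0]

```text
time: 17.6
tool_pos: [562.2, 32.7, 174.0]
tcp_rot: [-179.9, -0.1, -15.8]
ft_force: [-7.8, -1.0, 13.1]
finger_gap: -0.1
```

```bash
python3 st.py
```

```text
17.6 world [562.2  32.7 174. ] rot [-1.799e+02 -7.000e-02 -1.583e+01] X,Y -32.8 0.3 F [-7.8 -1.  13.1] M [-0.19  1.41  0.02] gap -0.1 j [-2.  4. 95.  0. 81. 14.]
```

jog_arm:
  offset:
    - [0,0,-30]
    - [0,0,-30]
    - [-20,30,0]
    - [-20,30,0]
    - [-20,28,0]
    - [0,0,0]
    - [0,0,0]
  delta_rot:
    - [0,0,0]
    - [0,0,0]
    - [0,0,0]
    - [0,0,0]
    - [0,0,0]
    - [0,0,0]
    - [0,0,0]
  jaw: [0,10,30,35,35,35,35]

```text
time: 18.3
tool_pos: [478.9, -36.2, 238.0]
tcp_rot: [-179.9, -0.3, -15.7]
ft_force: [-0.1, -0.2, -0.1]
finger_gap: 30.0
```

```bash
python3 st.py; python3 - <<'E'
from h import *
p,d,K,T=snap("wrist","w12"); save(p,"w12"); W=cloud(d,K,T)
m=(p[:,:,2]>100)&(p[:,:,0]<80)&(abs(W[:,:,2]-181)<4)&(W[:,:,0]<540)
n,l,st,c=cv2.connectedComponentsWithStats(m.astype(np.uint8)); i=1+st[1:,4].argmax(); m=l==i
print(m.sum(),np.median(W[m],0)); print(cv2.minAreaRect(W[m][:,:2].astype(np.float32)))
a=np.radians(74.65);ex=np.array([np.cos(a),np.sin(a)]);c0=np.array([571.2,64.3])
X=(W[:,:,:2]-c0)@ex; Z=W[:,:,2]
for x in range(-70,20,15):
    s=(abs(X-x)<3)&(Z>140)&(Z<200); print(x,np.percentile(Z[s],[10,50,90]).round(1) if s.sum() else None)
E
```

```text
18.3 world [478.9 -36.2 238. ] rot [-179.86   -0.27  -15.65] X,Y -121.3 62.4 F [-0.1 -0.2 -0.1] M [ 0.01  0.02 -0.  ] gap 30.0 j [-11. -12. 103.   0.  88.   5.]
626 [482.89902619 -37.00805189 180.7803667 ]
((480.9722900390625, -36.169471740722656), (10.328876495361328, 34.974117279052734), 60.167991638183594)
-70 [171.8 173.4 176.3]
-55 [172.6 173.9 175. ]
-40 [168.9 170.4 174.1]
-25 [168.8 170.2 174.1]
-10 [168.8 170.2 174. ]
5 [168.6 170.1 173.8]
```

View pics/w12.png

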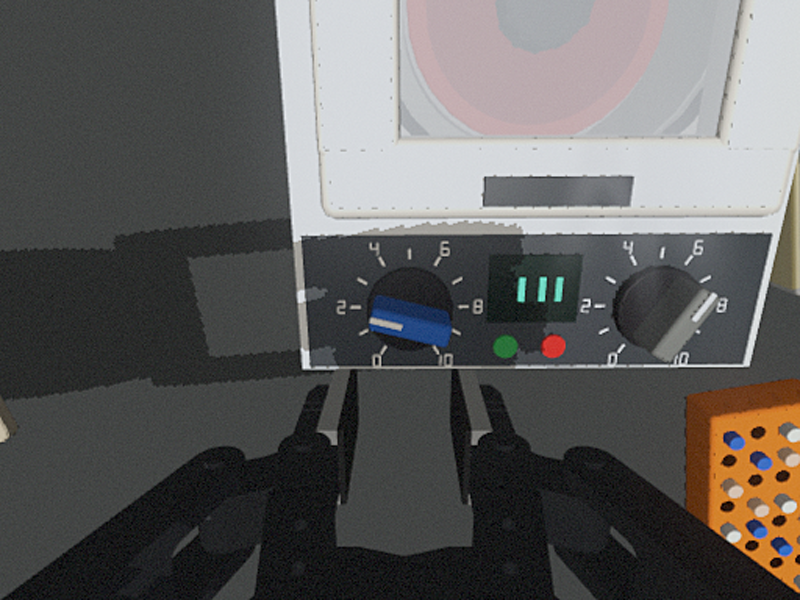

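jog_arm:
  offset:
    - [2.5,0,0]
    - [0,0,0]
    - [0,0,0]
    - [0,0,0]
    - [0,0,0]
    - [0,0,0]
    - [0,0,0]
    - [0,0,0]
    - [0,0,0]
    - [0,0,0]
  delta_rot:
    - [0,0,-8.3]
    - [0,0,-8.3]
    - [0,0,-8.3]
    - [0,0,-8.3]
    - [0,0,-8.3]
    - [0,0,-8.3]
    - [0,0,-8.3]
    - [0,0,-8.3]
    - [0,0,-8.3]
    - [0,0,0]
  jaw: [35,35,35,35,35,35,35,35,35,35]

```text
time: 19.35
tool_pos: [488.2, -29.3, 237.0]
tcp_rot: [179.9, -0.3, 61.8]
ft_force: [0.7, -0.1, -0.6]
finger_gap: 29.8
```

```bash
python3 st.py; python3 - <<'E'
from h import *
p,d,K,T=snap("wrist","w13"); save(p,"w13"); W=cloud(d,K,T)
m=(p[:,:,2]>100)&(p[:,:,0]<80)&(abs(W[:,:,2]-181)<4)&(W[:,:,0]<540)
n,l,st,c=cv2.connectedComponentsWithStats(m.astype(np.uint8)); i=1+st[1:,4].argmax(); m=l==i
print(m.sum(),np.median(W[m],0)); print(cv2.minAreaRect(W[m][:,:2].astype(np.float32)))
E
```

```text
19.35 world [488.2 -29.3 237. ] rot [179.91  -0.31  61.83] X,Y -112.2 55.3 F [ 0.7 -0.1 -0.6] M [-0.01  0.01  0.01] gap 29.8 j [-10. -10. 102.   0.  88. -71.]
617 [482.05204919 -36.72933182 180.78882712]
((480.6267395019531, -36.06654357910156), (10.222392082214355, 35.036338806152344), 59.1705436706543)
```

View pics/w13.png

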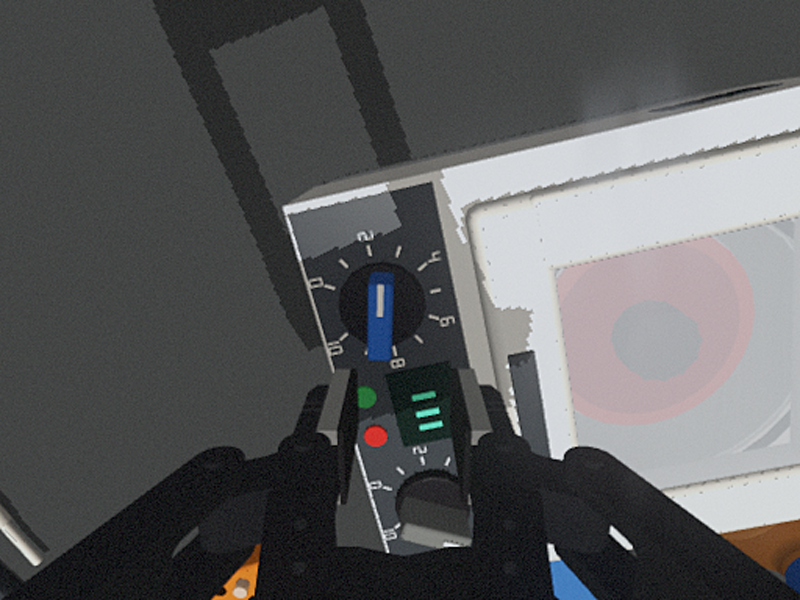

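jog_arm:
  offset:
    - [-9,-2.8,0]
    - [0,0,20]
    - [0,0,18]
    - [0,0,0]
  delta_rot:
    - [0,0,2]
    - [0,0,0]
    - [0,0,0]
    - [0,0,0]
  jaw: [32,32,32,32]

```text
time: 19.8
tool_pos: [481.6, -36.2, 198.6]
tcp_rot: [179.9, -0.3, 58.4]
ft_force: [-1.2, 0.2, 0.2]
finger_gap: 27.2
```

```bash
python3 st.py
```

```text
19.8 world [481.6 -36.2 198.6] rot [179.87  -0.32  58.38] X,Y -120.6 59.8 F [-1.2  0.2  0.2] M [0.06 0.04 0.01] gap 27.2 j [-11. -10. 106.   0.  84. -69.]
```

jog_arm:
  offset:
    - [0,0,12]
    - [0,0,12]
    - [0,0,7]
    - [0,0,0]
  delta_rot:
    - [0,0,-1]
    - [0,0,0]
    - [0,0,0]
    - [0,0,0]
  jaw: [30,30,30,30]

```text
time: 20.2
tool_pos: [482.0, -36.6, 166.7]
tcp_rot: [179.8, -0.3, 59.1]
ft_force: [-0.7, 0.0, 0.1]
finger_gap: 25.7
```

```bash
python3 st.py; python3 - <<'E'
from h import *
p,d,K,T=snap("wrist","w14"); save(p,"w14")
E
```

```text
20.2 world [482.  -36.6 166.7] rot [179.79  -0.34  59.11] X,Y -120.9 59.3 F [-0.7  0.   0.1] M [0.03 0.02 0.03] gap 25.7 j [-11.  -9. 108.   0.  80. -70.]
```

View pics/w14.png

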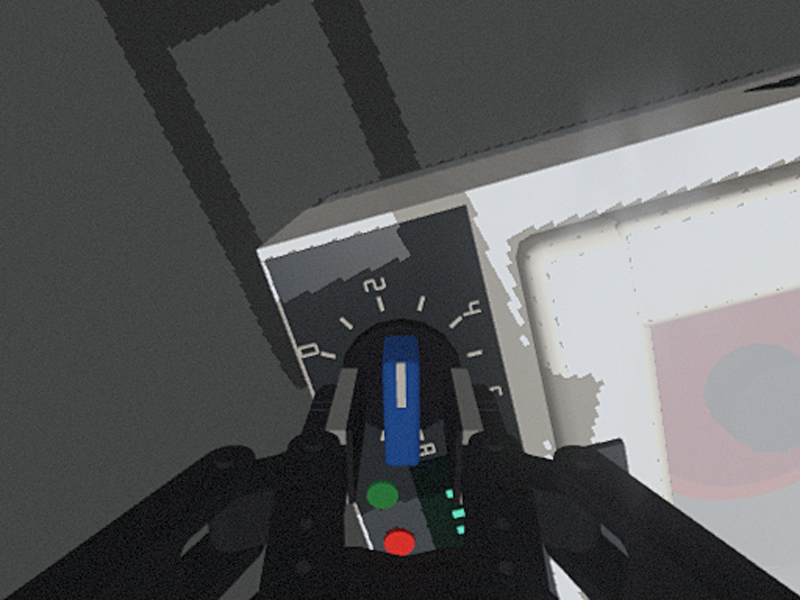

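jog_arm:
  offset:
    - [0,0,1.5]
    - [0,0,0]
    - [0,0,0]
    - [0,0,0]
    - [0,0,0]
  delta_rot:
    - [0,0,0]
    - [0,0,0]
    - [0,0,0]
    - [0,0,0]
    - [0,0,0]
  jaw: [18,8,5,5,5]
  newtons: 35

```text
time: 20.75
tool_pos: [482.1, -37.4, 166.3]
tcp_rot: [179.7, -0.3, 59.1]
ft_force: [-0.1, -1.1, -0.6]
finger_gap: 9.9
```

```bash
python3 st.py
```

```text
20.75 world [482.1 -37.4 166.3] rot [179.75  -0.26  59.06] X,Y -121.7 59.0 F [-0.1 -1.1 -0.6] M [-0.06 -0.   -0.04] gap 9.9 j [-11.  -9. 108.   0.  80. -70.]
```

jog_arm:
  offset:
    - [0,0,0]
    - [0,0,0]
    - [0,0,0]
    - [0,0,0]
    - [0,0,0]
    - [0,0,0]
    - [0,0,0]
    - [0,0,0]
    - [0,0,0]
  delta_rot:
    - [0,0,4]
    - [0,0,4]
    - [0,0,4]
    - [0,0,4]
    - [0,0,4]
    - [0,0,4]
    - [0,0,4]
    - [0,0,4]
    - [0,0,4]
  jaw: [5,5,5,5,5,5,5,5,5]

```text
time: 21.65
tool_pos: [482.0, -37.7, 166.3]
tcp_rot: [179.9, -0.3, 21.7]
ft_force: [-0.9, -1.7, -2.9]
finger_gap: 10.1
```

```bash
python3 st.py
```

```text
21.65 world [482.  -37.7 166.3] rot [179.91  -0.32  21.73] X,Y -121.9 59.1 F [-0.9 -1.7 -2.9] M [-0.18  0.06  0.02] gap 10.1 j [-11.  -9. 108.   0.  80. -32.]
```

jog_arm:
  offset:
    - [0,0,0]
    - [0,0,0]
    - [0,0,0]
    - [0,0,0]
    - [0,0,0]
  delta_rot:
    - [0,0,3]
    - [0,0,2.5]
    - [0,0,0.5]
    - [0,0,0]
    - [0,0,0]
  jaw: [5,5,5,5,5]

```text
time: 22.15
tool_pos: [481.9, -37.7, 166.3]
tcp_rot: [179.9, -0.3, 15.5]
ft_force: [-1.8, -1.0, -1.9]
finger_gap: 10.1
```

```bash
python3 st.py
```

```text
22.15 world [481.9 -37.7 166.3] rot [179.93  -0.32  15.47] X,Y -122.0 59.1 F [-1.8 -1.  -1.9] M [-0.22  0.06 -0.03] gap 10.1 j [-11.  -9. 108.   0.  80. -26.]
```

jog_arm:
  offset:
    - [0,0,0]
    - [0,0,0]
    - [0,0,0]
    - [0,0,-15]
    - [0,0,-30]
    - [0,0,-40]
    - [0,0,0]
    - [0,0,0]
  delta_rot:
    - [0,0,0]
    - [0,0,0]
    - [0,0,0]
    - [0,0,0]
    - [0,0,0]
    - [0,0,0]
    - [0,0,0]
    - [0,0,0]
  jaw: [20,30,30,30,30,30,30,30]

```text
time: 22.95
tool_pos: [482.3, -37.2, 259.9]
tcp_rot: [179.9, -0.6, 15.6]
ft_force: [0.3, -0.1, -0.5]
finger_gap: 25.9
```

```bash
python3 st.py; python3 - <<'E'
from h import *
p,d,K,T=snap("wrist","w15"); save(p,"w15"); W=cloud(d,K,T)
m=(p[:,:,2]>90)&(p[:,:,0]<80)&(abs(W[:,:,2]-181)<4)&(W[:,:,0]<540)
n,l,st,c=cv2.connectedComponentsWithStats(m.astype(np.uint8)); i=1+st[1:,4].argmax(); m=l==i
print(m.sum(),np.median(W[m],0)); print(cv2.minAreaRect(W[m][:,:2].astype(np.float32)))
for n in ("side","scene"):
    p,d,K,T=snap(n,n+"9"); save(p,n+"9")
E
```

```text
22.95 world [482.3 -37.2 259.9] rot [179.89  -0.58  15.62] X,Y -121.4 58.8 F [ 0.3 -0.1 -0.5] M [0.02 0.03 0.04] gap 25.9 j [-11. -12. 101.   0.  90. -26.]
544 [481.25927175 -37.32637651 180.76195316]
((480.9488220214844, -35.924888610839844), (9.890295028686523, 34.8651237487793), 15.233678817749023)
```

View pics/w15.png

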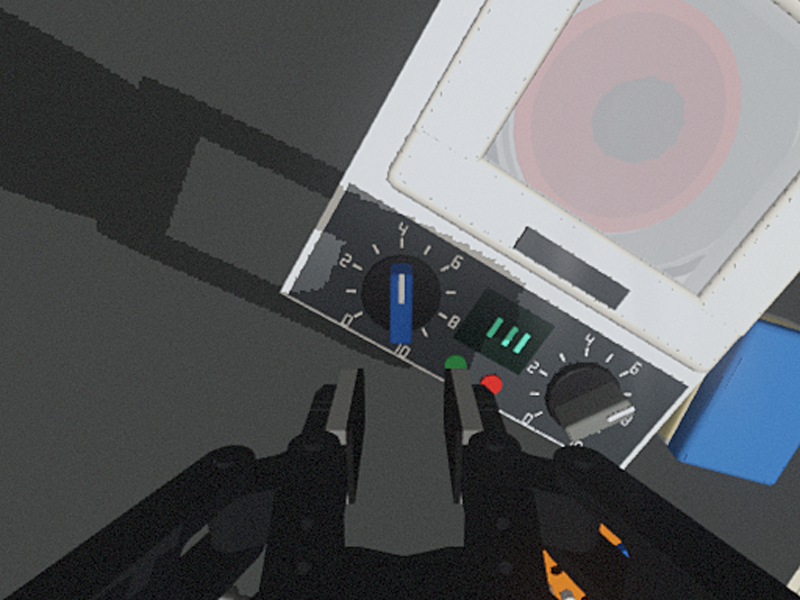

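View pics/side9.png

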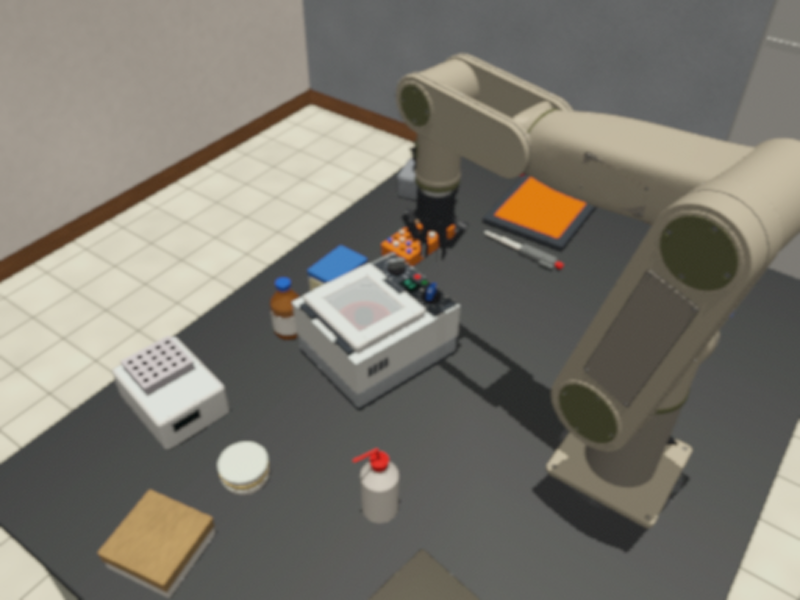

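View pics/scene9.png

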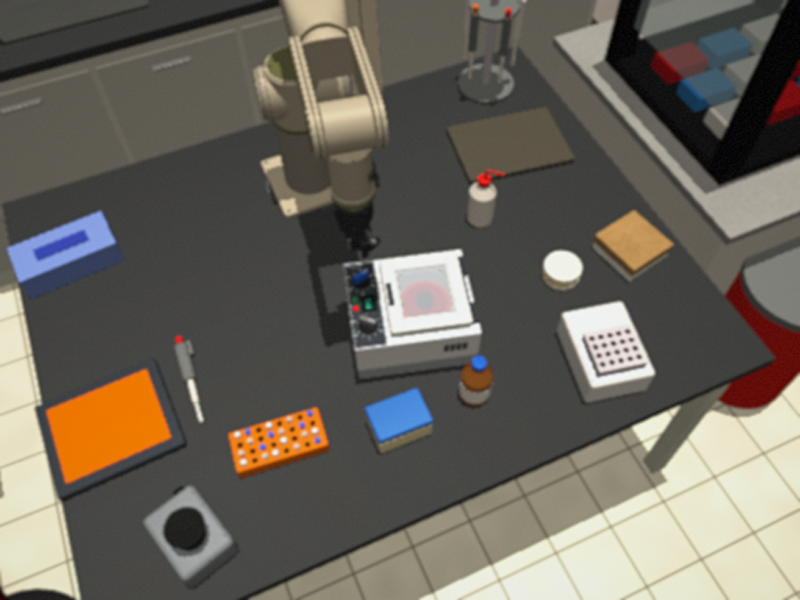

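```bash
python3 - <<'E'
from h import *
p,d,K,T=load("pics/w15.npz"); W=cloud(d,K,T)
a=np.radians(74.65);ex=np.array([np.cos(a),np.sin(a)]);ey=np.array([-ex[1],ex[0]]);c0=np.array([571.2,64.3])
X=(W[:,:,:2]-c0)@ex;Y=(W[:,:,:2]-c0)@ey;Z=W[:,:,2]
m=(Z>165)&(Z<182)&(((X>-70)&(X<-58)&(abs(Y)<80))|((Y>80)&(Y<92)&(X>-60)&(X<90)))
A=np.c_[X[m],Y[m],np.ones(m.sum())]; co,*_=np.linalg.lstsq(A,Z[m],rcond=None); print(m.sum(),np.degrees(co[:2]),co[2],np.median(Z[m]),X[m].max())
from bench import r
print(r.hand_in())
E
```

```text
5544 [-0.59947933 -0.26519668] 174.2018069167192 174.0986687822245 20.240533831014982
the job is handed in; nothing more can be done
None
```

The whole job is done, in the order asked, and handed in at about 23 s of the 72 s allowed.

| Step | What I did | Last check |
|---|---|---|
| Rotor | Turned it clockwise on its bar with the fingers loosely around it until it dropped onto the studs | Rim at 118.0 mm and dish floor at 96.0 mm all the way round, so it is level and 11 mm lower than at the start |
| Rotor lid | Set it on the rotor by its cap and let go | Top at about 122.3 mm (122 expected), tilt under 0.2°, within about 0.3 mm of the bowl's centre |
| Chamber lid | Pushed it over from behind and pressed it down until it stopped, at about 13 N | Outer face at 174 mm, where it should be when shut |
| Timer | Gripped the blue dial's bar, which was hung between marks 2 and 3, and turned it to mark 4 | Bar at about 105.2° against 104.65° for mark 4, and the pointer is at "4" in the picture |

- **Left alone:** the grey speed dial and the other things on the bench look unmoved in the last pictures.
- **Clear of the machine:** the gripper was about 80 mm above the dial at hand-in.
- **Small disagreement:** a plane fit to the shut lid showed a 0.6° slope, sloping opposite to a lid left ajar. I put that down to depth noise and the raised frame.
- **While turning the rotor:** the wrist torque reached about 0.4 N m after the rotor had dropped, so the drive hub may have turned slightly with it.

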